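# Make up two sign fitters' kits

## Task

Make up the two fitters' kits from the stock on the finishing table: in the blue tray the banner kit, with the white tape roll in the square bay, the tub of brass eyelets in the small bay and the eyelet pliers in the long bay; in the red tray the window-lettering kit, with the green tape roll in the square bay and the orange squeegee in the long bay. Set each thing down flat on the floor of its bay, clear of the dividers and the same way up as it lies now; do not drop it. Leave the tub of silver eyelets and the roll of black tape where they are.

Things in the scene. Friction and masses are not known exactly. Their poses are not given: they have to be found in the camera images.
- tray_blue: blue shallow kit tray, 181 x 177 mm, fixed. Origin: centre of underside, z up. Floor 3 mm thick; walls 3 mm thick, tops at z 13 (outer) and 11 mm (dividers). Bays, clear size and centre in tray x, y (mm): long 76 x 171 at (-49.5, 0); square 96 x 96 at (39.5, -37.5); small 96 x 72 at (39.5, 49.5). Yaw within 0.2 rad of the world axes, long bay nearest the robot, small bay to its left.
- tray_red: red shallow kit tray, 181 x 177 mm, fixed. Origin: centre of underside, z up. Floor 3 mm thick; walls 3 mm thick, tops at z 13 (outer) and 11 mm (dividers). Bays, clear size and centre in tray x, y (mm): long 76 x 171 at (-49.5, 0); square 96 x 96 at (39.5, -37.5); small 96 x 72 at (39.5, 49.5). Yaw within 0.2 rad of the world axes, long bay nearest the robot, small bay to its left.
- roll_white: roll of white tape lying flat on its side face, 80 mm outside diameter, 50 mm bore (brown cardboard core), so its wall is 15 mm thick and can be pinched with one finger in the bore; 38 mm high, about 140 g. Origin: centre of the underside, z up; its turn about z is of no matter.
- roll_green: roll of green tape lying flat on its side face, 80 mm outside diameter, 50 mm bore (brown cardboard core), so its wall is 15 mm thick and can be pinched with one finger in the bore; 48 mm high, about 160 g. Origin: centre of the underside, z up; its turn about z is of no matter.
- tub_brass: round clear screw-lid tub, yellow brass eyelets inside and one yellow brass eyelet fixed on the lid as a sample; white lid rim. 54 mm diameter, lid 57 mm over its ribs, 60 mm high, about 220 g. Origin: centre of the underside, z up.
- pliers: eyelet pliers lying flat, steel jaws, black grips, 140 (x) by 54 mm, about 260 g. Origin: middle of its length, at the underside; x points to the jaws (nose at +70 mm), z up. Grip it at the pivot block, centre x = +20 mm, near the centre of mass: 26 mm wide (y) with parallel sides, 34 mm long, 18 mm high. Jaws and grips are 16 mm high.
- squeegee: orange squeegee lying flat, grip upwards: blade 100 (x) by 60 (y) by 7 mm with a black felt edge (8.5 mm high) along +y; grip spine 84 mm long (x), 14 mm thick (y), at y = -8 mm, its top at z 38 mm. About 110 g. Origin: centre of the blade's underside, z up.
- tub_silver: bystander, to be left alone: round clear screw-lid tub, silver eyelets inside and one silver eyelet fixed on the lid as a sample; white lid rim. 54 mm diameter, lid 57 mm over its ribs, 60 mm high, about 220 g. Origin: centre of the underside, z up.
- roll_black: bystander, to be left alone: roll of black tape lying flat on its side face, 80 mm outside diameter, 50 mm bore (brown cardboard core), so its wall is 15 mm thick and can be pinched with one finger in the bore; 48 mm high, about 160 g. Origin: centre of the underside, z up; its turn about z is of no matter.
Mind the look-alikes: they are no part of the job. Leave any purple look-alike of the squeegee alone.

How it is judged:
By the outcome, as a careful person would: the job done as asked, in the order asked, and still so for the second after the job is handed in, with the robot touching nothing.
It also fails if it takes over 120 s, if anything falls off the work surface, if the arm or the gripper's body presses on something with over 40 N, if the wrist force passes 120 N, or if a joint passes its speed limit or range.

## Robot

A 7-joint arm with a two-finger parallel gripper is mounted at the origin on the work surface. World frame = base frame: x ahead of the robot, y to its left, z up, the work surface at z = 0. Lengths are in m, angles in degrees, forces in N, time in s.
With the tool pointing down it reaches from about 0.35 to 0.9 m from the base axis. Payload 19.9 kg.
Tool frame: the origin (TCP) lies at the very end of the fingers, on their centre line; the grasp point (between the pads) lies arm.grip_depth behind it (arm.grip_depth is the distance from the TCP to the grasp point, in m); z points along the fingers, x is the direction in which the jaws open and shut, and the axes are right-handed (so a half turn about z gives the same grasp; the last joint's range is limited). The gripper opens to 85 mm and grips with 20 to 120 N. Pads are 22 mm wide; open, the fingers measure 114 mm over their backs; the gripper's body (76 mm by 85 mm) begins 54 mm behind the grasp point. The pads swing forward as they close: fully open they stand 13 mm farther back than shut.
Start: joints at [65.059, 23.915, -0.59, 92.452, 0.269, 63.638, -3.037], TCP at [0.24, -0.577, 0.231] pointing down, gripper open.
Joint ranges: [-161.28, 161.28], [-22.2, 115.67], [-73.04, 71.86], [3.21, 147.25], [-68.34, 248.33], [10.77, 114.83], [-161.83, 161.83]. Speed limits (degrees/s): [108.29, 108.29, 136.94, 136.94, 172.46, 172.46, 172.46].

## Interface

Orientations are given as [roll, pitch, yaw] about the fixed x, y, z axes, in that order (R = Rz(yaw) Ry(pitch) Rx(roll)).
In Python, from rig import arm, vision gives the robot as it stands.
- The arm moves only by the shell command python3 -m creep 'ROWS' [OPENING] [FORCE]. ROWS is a JSON object of lists of equal length, an entry for each row: "slide": the shift along the tool's x, y, z in mm, a list of three; "twist": the turn, a rotation vector about the tool's x, y, z in rad, a list of three. In form: {"slide": [[x, y, z], ...], "twist": [[ax, ay, az], ...]}. A call has exactly 5 rows; each row shifts and turns the commanded pose from where the row before left it, along the tool's axes as they then stand; what a row does not reach is not made up. A row lasts 1/12 s, in which the tool goes at most 41.7 mm and 7.16 degrees, less where a joint would pass 70% of its speed; a pose out of reach is approached as far as the arm can. A call with a gripper value outside its range is refused whole. OPENING is the closure, from 0 (fully open) to 1 (shut), set as the call begins (- or left out, the last holds). The fingers move at their own pace and stop on an object; FORCE is the grip in N (left out, the last holds). Time passes only in rows, so rows that do not move let the fingers close, or fill a call up. It gives the time, the measured TCP pose, the force and the opening at its end, in the units of the state.
- arm.sense(): the state, without advancing time (a new reading comes with each control period).
- vision.get_image(name): name is "side" or "top" or "wrist"; returns the picture (420x560x3 uint8, red, green, blue); there is no depth.
- vision.calibration(name): a dict with "mtx" (3x3 intrinsics, pixels), "extrinsics" (4x4, takes a point from world to camera coordinates); the wrist camera has in their place "hand_eye" (4x4, takes a point from camera to tool coordinates, whose origin is the TCP and whose axes are the tool frame's). Camera axes: x right, y down, z forward; pixel columns grow to the right and rows downward; lengths in m; the calibration is good to about 2 mm. The wrist camera is an equidistant fisheye: a pixel r from the principal point sees the ray r / f radians off the axis. A picture is of the moment at which its call begins: read the wrist's pose just before it. calibration takes no time and is no camera call.
- arm.finish_job(): hands the job in, once; it reports no verdict.
The state is a dict: "time": time; "joints": joint angles; "dq": joint speeds; "tau": joint torques, N m; "tcp_pos": TCP position; "tcp_rot": TCP orientation; "ft_force": force on the tool from outside, world axes, zero at the start; "ft_torque": the same for the moment, N m; "grip_width": finger opening in m.
Only numpy, scipy, OpenCV 4.12 (cv2) and the standard library are available. Lean on these libraries where they do the work, as an engineer would, in place of code of your own. Each camera call takes 0.05 s, during which the arm holds its last target.

## Working session

There is one attempt and no reset: what is moved stays moved. The work goes in short steps, Python scripts to look and compute and a shell command to move; the robot and the scene stay as the last step left them, time stands still between calls to the robot, and variables do not carry over. Pictures are saved under pics/ and viewed, and the job is handed in when it is done.

```bash
ls; mkdir -p pics; python3 - <<'E'
from rig import arm, vision
import cv2
print(arm.sense(), arm.grip_depth)
for n in ("side","top","wrist"):
    print(n,vision.calibration(n))
    cv2.imwrite(f"pics/{n}0.png",vision.get_image(n)[:,:,::-1])
E
```

```text
pics
{'time': 0.0, 'joints': array([65.05889082, 23.94987142, -0.59023078, 92.48562085,  0.26874046,
       63.63794411, -3.03619243]), 'dq': array([ 0.03210833, -0.05878591,  0.07197284,  0.01450579, -0.09580839,
       -0.01263686,  0.00646697]), 'tau': array([-5.11163435e-04, -8.64443350e+01,  6.78542331e-01, -4.34888864e+01,
        1.91136100e-02,  7.60978670e-03,  6.55659778e-05]), 'tcp_pos': array([ 0.2396725 , -0.57683996,  0.23063961]), 'tcp_rot': array([ 1.79995135e+02,  7.19027578e-02, -6.74360359e+01]), 'ft_force': array([0.50330325, 0.01896267, 0.03485549]), 'ft_torque': array([-0.01646098, -0.00349713, -0.00575907]), 'grip_width': 0.08531424703039162} 0.0187
side {'mtx': array([[417.62927491,   0.        , 284.11984317],
       [  0.        , 417.62927491, 209.27095626],
       [  0.        ,   0.        ,   1.        ]]), 'extrinsics': array([[-0.99305371, -0.11596215, -0.01992741,  0.45324342],
       [-0.075556  ,  0.75830226, -0.64750982,  0.0622373 ],
       [ 0.09019763, -0.6415064 , -0.76179652,  0.88573857],
       [ 0.        ,  0.        ,  0.        ,  1.    
[... 354 characters left out ...]
-01],
       [ 1.87076772e-01, -1.80367356e-02, -9.82179697e-01,
         1.13446334e+00],
       [ 0.00000000e+00,  0.00000000e+00,  0.00000000e+00,
         1.00000000e+00]])}
wrist {'mtx': array([[325.1922621 ,   0.        , 275.72384536],
       [  0.        , 325.1922621 , 205.22638885],
       [  0.        ,   0.        ,   1.        ]]), 'hand_eye': array([[ 9.99999792e-01, -3.56309705e-04, -5.37907744e-04,
         1.53276032e-04],
       [ 4.91276230e-04,  9.60930407e-01,  2.76789653e-01,
        -7.03110650e-02],
       [ 4.18269067e-04, -2.76789860e-01,  9.60930382e-01,
        -1.42975008e-01],
       [ 0.00000000e+00,  0.00000000e+00,  0.00000000e+00,
         1.00000000e+00]])}
```

View pics/top0.png

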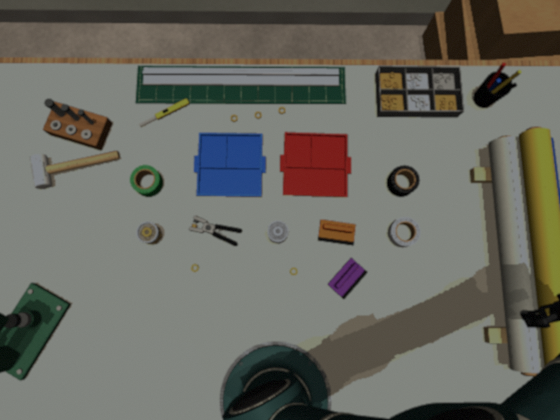

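View pics/side0.png

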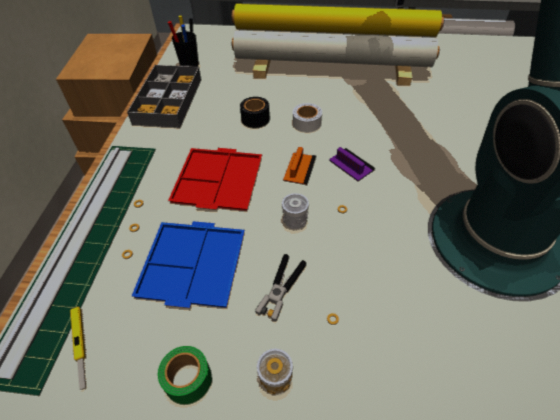

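View pics/wrist0.png

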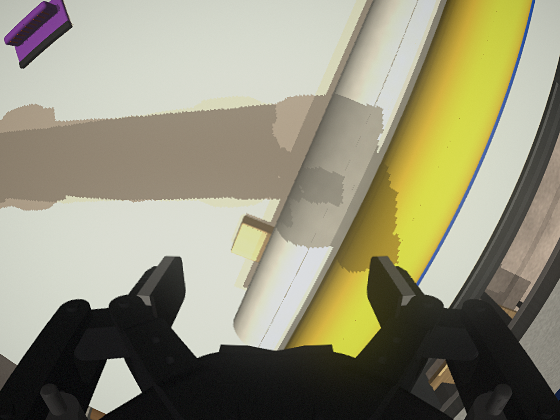

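Top view: blue tray (230,165), red tray (316,164), green roll (146,180), black roll (403,180), white roll (403,232), two tubs at (149,232) and (278,231), pliers (215,231), orange squeegee (337,231), purple look-alike (347,277). The wrist view shows only banner rolls. Next, enlarged crops.

```bash
cat > h.py <<'E'
import numpy as np, cv2
from scipy.spatial.transform import Rotation as R
from rig import arm, vision
def px2w(name,u,v,z):
    c=vision.calibration(name);K=c["mtx"];E=c["extrinsics"]
    d=E[:3,:3].T@np.linalg.solve(K,[u,v,1.]);o=-E[:3,:3].T@E[:3,3]
    return o+d*(z-o[2])/d[2]
def w2px(name,p):
    c=vision.calibration(name);q=c["extrinsics"]@np.append(p,1);q=c["mtx"]@q[:3];return q[:2]/q[2]
def wray(pos,rot,u,v,z):
    """wrist pixel to world plane z"""
    c=vision.calibration("wrist");K=c["mtx"];H=c["hand_eye"]
    a=np.array([(u-K[0,2])/K[0,0],(v-K[1,2])/K[1,1]]);r=np.hypot(*a)
    d=np.array([*(np.sin(r)*a/max(r,1e-9)),np.cos(r)])
    Rt=R.from_euler("xyz",rot,degrees=True).as_matrix()
    o=Rt@H[:3,3]+pos;d=Rt@H[:3,:3]@d
    return o+d*(z-o[2])/d[2]
def crop(src,u0,v0,w,h,s,out):
    im=cv2.imread(src)[v0:v0+h,u0:u0+w]
    cv2.imwrite(out,cv2.resize(im,None,fx=s,fy=s,interpolation=cv2.INTER_CUBIC))
def snap(name,out):
    s=arm.sense();im=vision.get_image(name)[:,:,::-1];cv2.imwrite(out,im);return s
def to(p,yaw,s=None):
    """tool-frame move to world TCP p (m), tool down with yaw deg"""
    s=s or arm.sense();Rt=R.from_euler("xyz",s["tcp_rot"],degrees=True)
    T=R.from_euler("xyz",[180,0,yaw],degrees=True)
    tw=(Rt.inv()*T).as_rotvec()
    sl=Rt.inv().apply(np.array(p)-s["tcp_pos"])*1000
    print("slide mm (start axes)",sl.round(1),"twist rad",tw.round(3),"deg",np.degrees(tw).round(1))
    print("slide in final axes", (T.inv().apply(np.array(p)-s["tcp_pos"])*1000).round(1))
E
python3 - <<'E'
from h import *
crop("pics/top0.png",120,120,160,130,5,"pics/tA.png")
crop("pics/top0.png",260,120,170,180,4.4,"pics/tB.png") if 0 else crop("pics/top0.png",265,120,160,120,5,"pics/tB.png")
E
python3 - <<'E'
from h import *
crop("pics/side0.png",240,330,80,70,7,"pics/sA.png")
crop("pics/side0.png",125,135,150,180,3.3,"pics/sB.png")
E
```

```text
(no output)
```

View pics/tA.png

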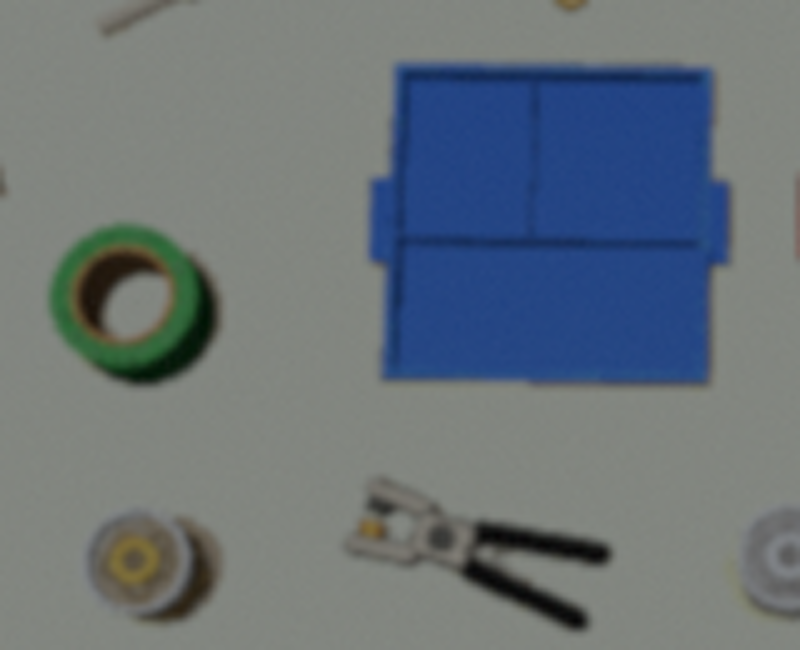

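View pics/tB.png

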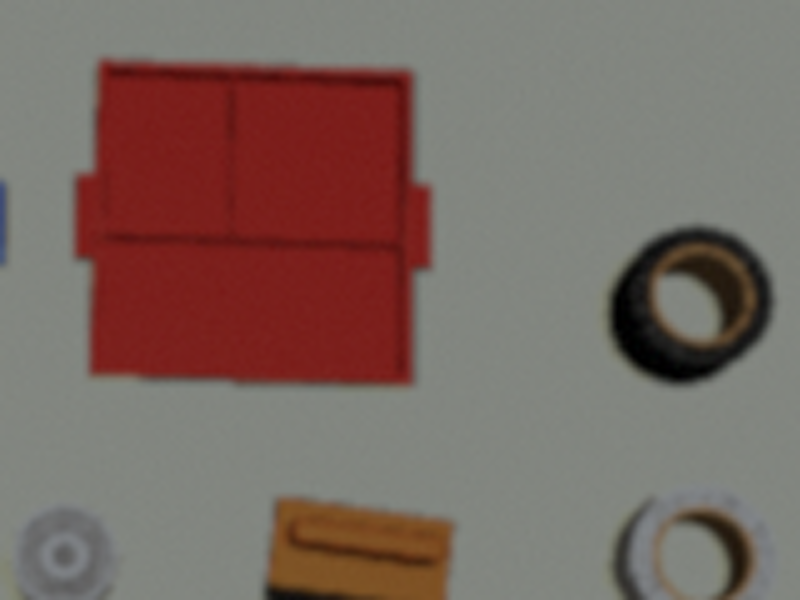

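View pics/sA.png

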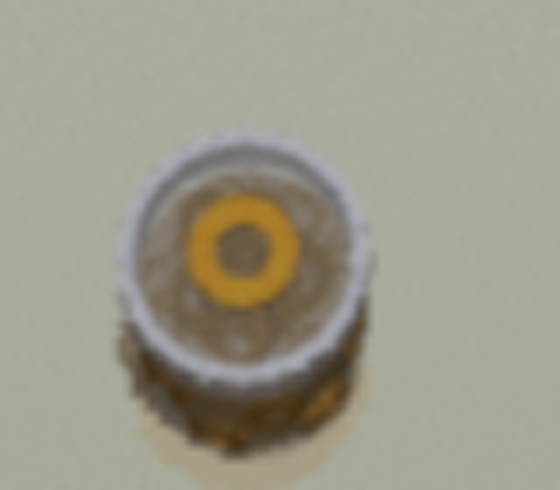

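The tub at top (149,232) has a yellow eyelet sample on its lid, so it is the brass one. The tub at (278,231) is silver and stays. The white roll is at (403,232); black at (403,180) stays. Now closer crops for the white roll and squeegee, plus positions.

```bash
python3 - <<'E'
from h import *
crop("pics/top0.png",310,205,120,90,6.6,"pics/tC.png")
A=lambda u,v,z:px2w("top",120+u/5-.4,120+v/5-.4,z).round(4)
B=lambda u,v,z:px2w("top",265+u/5-.4,120+v/5-.4,z).round(4)
print("blue",A(398,66,.013),A(712,68,.013),A(710,382,0),A(384,380,0))
print("red",B(101,62,.013),B(411,70,.013),B(412,384,0),B(92,375,0))
print("green",A(126,300,.048)); print("brass",A(138,562,.060))
print("pliers pivot",A(441,538,.018),"nose",A(370,485,.016),A(350,547,.016),"grips",A(607,553,.016),A(584,622,.016))
E
```

```text
blue [0.7237 0.2169 0.013 ] [0.723  0.0367 0.013 ] [0.5409 0.0375 0.    ] [0.542  0.2213 0.    ]
red [ 0.7269 -0.0289  0.013 ] [ 0.7226 -0.2079  0.013 ] [ 0.5398 -0.2047  0.    ] [ 0.5449 -0.0231  0.    ]
green [0.5757 0.3543 0.048 ]
brass [0.4301 0.3368 0.06  ]
pliers pivot [0.4491 0.1842 0.018 ] nose [0.479  0.2243 0.016 ] [0.4444 0.2341 0.016 ] grips [0.441  0.0933 0.016 ] [0.4029 0.1054 0.016 ]
```

View pics/tC.png

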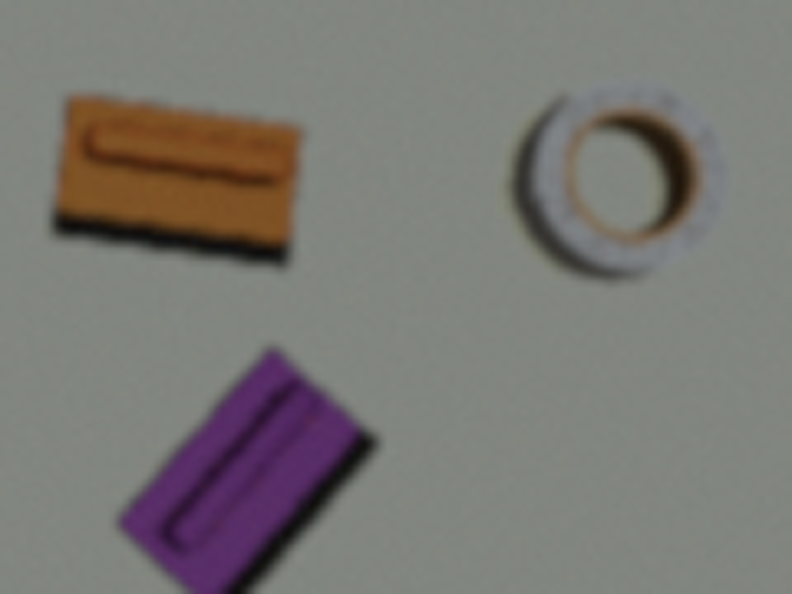

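Top crop: the orange squeegee's corners are about (68,97), (300,128), (287,262), (55,232), with the felt edge toward the robot. The purple one below it is the look-alike. White roll bore rim is centred at about (631,176).

```bash
python3 - <<'E'
from h import *
C=lambda u,v,z:px2w("top",310+u/6.6-.4,205+v/6.6-.4,z).round(4)
print("white",C(631,176,.038)); c=C(631,176,.038)
print("sq far",C(68,97,.007),C(300,128,.007),"near",C(55,232,.0),C(287,262,.0),"spine top ends",C(90,140,.038),C(285,170,.038))
def tray(far_l,far_r,nr,nl):
    c=(np.array(far_l)+far_r+nr+nl)/4
    yaw=np.degrees(np.arctan2(far_l[1]-far_r[1],far_l[0]-far_r[0]))-90
    yaw2=np.degrees(np.arctan2(nl[1]-nr[1],nl[0]-nr[0]))-90
    print(c,yaw,yaw2)
tray([.7237,.2169],[.723,.0367],[.5409,.0375],[.542,.2213])
tray([.7269,-.0289],[.7226,-.2079],[.5398,-.2047],[.5449,-.0231])
to([c[0]-.0325,c[1],.2],0)
E
```

```text
white [ 0.4344 -0.3532  0.038 ]
sq far [ 0.4727 -0.1255  0.007 ] [ 0.4594 -0.2234  0.007 ] near [ 0.4162 -0.1196  0.    ] [ 0.4034 -0.2172  0.    ] spine top ends [ 0.4495 -0.1307  0.038 ] [ 0.437  -0.2106  0.038 ]
[0.6324 0.1281] -0.2225685012420371 -0.34289774217570823
[ 0.63355 -0.11615] -1.3761143954395578 -1.608654685038573
slide mm (start axes) [-144.3 -235.6   30.9] twist rad [-1.000e-03  1.000e-03 -1.177e+00] deg [ -0.    0.1 -67.4]
slide in final axes [ 162.2 -223.7   30.8]
```

```bash
cat >> h.py <<'E'
def rows(p,yaw,n,s=None):
    s=s or arm.sense();Rt=R.from_euler("xyz",s["tcp_rot"],degrees=True)
    T=R.from_euler("xyz",[180,0,yaw],degrees=True);tw=(Rt.inv()*T).as_rotvec()
    d=(np.array(p)-s["tcp_pos"])*1000/n
    print("per row twist",(tw/n).round(4),"dist/row",np.linalg.norm(d).round(1))
    print([[round(float(x)) for x in (Rt*R.from_rotvec(tw*i/n)).inv().apply(d)] for i in range(n)])
E
python3 -c "
from h import *
rows([.402,-.353,.2],0,10)"
```

```text
per row twist [-1.000e-04  1.000e-04 -1.177e-01] dist/row 27.8
[[-14, -24, 3], [-12, -25, 3], [-9, -26, 3], [-5, -27, 3], [-2, -28, 3], [1, -28, 3], [4, -27, 3], [7, -27, 3], [11, -26, 3], [13, -24, 3]]
```

```bash
python3 -m creep '{"slide":[[-14,-24,3],[-12,-25,3],[-9,-26,3],[-5,-27,3],[-2,-28,3]],"twist":[[0,0,-0.1177],[0,0,-0.1177],[0,0,-0.1177],[0,0,-0.1177],[0,0,-0.1177]]}'; python3 -m creep '{"slide":[[1,-28,3],[4,-27,3],[7,-27,3],[11,-26,3],[13,-24,3]],"twist":[[0,0,-0.1177],[0,0,-0.1177],[0,0,-0.1177],[0,0,-0.1177],[0,0,-0.1177]]}' 0.5 40
```

```text
time: 0.57
tcp_pos: [0.3218, -0.4639, 0.216]
tcp_rot: [180.0, 0.0, -33.4]
ft_force: [0.6, -0.7, 0.9]
grip_width: 0.0852
time: 0.98
tcp_pos: [0.4025, -0.3508, 0.2011]
tcp_rot: [-180.0, 0.0, 0.3]
ft_force: [1.1, 0.0, -0.3]
grip_width: 0.0426
```

```bash
python3 -m creep '{"slide":[[0,0,0],[0,0,0],[0,0,0],[0,0,0],[0,0,0]],"twist":[[0,0,0],[0,0,0],[0,0,0],[0,0,0],[0,0,0]]}' ; python3 -c "
from h import *
s=snap('wrist','pics/w1.png');print(s['tcp_pos'],s['tcp_rot'])"
```

```text
time: 1.4
tcp_pos: [0.4013, -0.353, 0.2013]
tcp_rot: [180.0, 0.0, -0.1]
ft_force: [-0.7, -0.4, -0.2]
grip_width: 0.0428
[ 0.40129899 -0.35301751  0.20127226] [ 1.79990783e+02  1.36221091e-02 -1.27503034e-01]
```

View pics/w1.png

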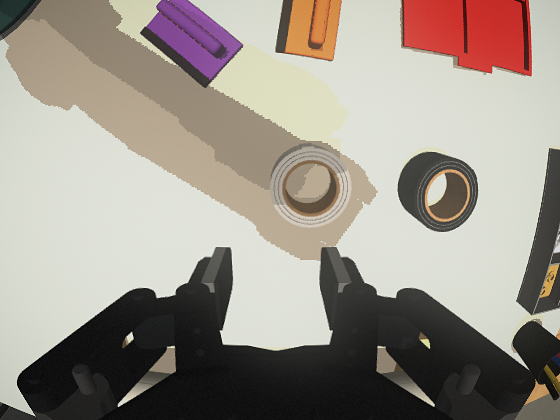

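Wrist: the white roll's top ring is centred at about (311,188), spanning 271–351 in columns. The black roll is to its right at (438,190).

```bash
python3 - <<'E'
from h import *
crop("pics/w1.png",255,130,120,120,5,"pics/w1c.png")
p=[0.40129899,-0.35301751,0.20127226];r=[180,0,-.1275]
for u,v in ((311,188),(271,188),(351,188),(311,146),(311,227)): print(wray(p,r,u,v,.038).round(4))
E
```

```text
[ 0.4356 -0.3537  0.038 ]
[ 0.3968 -0.3537  0.038 ]
[ 0.4754 -0.3536  0.038 ]
[ 0.4348 -0.3129  0.038 ]
[ 0.4367 -0.3939  0.038 ]
```

View pics/w1c.png

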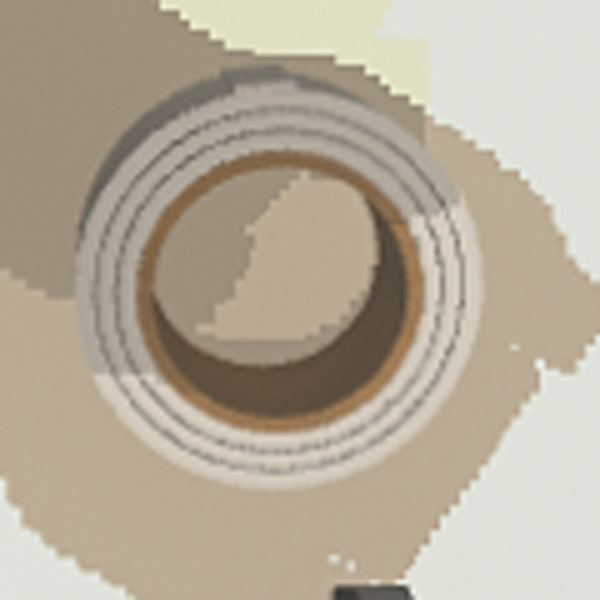

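Centre is (0.436, -0.3535), agreeing with the top camera. Descend on the near wall and close.

```bash
python3 -m creep '{"slide":[[1,0,34],[1,0,34],[0,0,34],[0,0,34],[0,0,24]],"twist":[[0,0,0],[0,0,0],[0,0,0],[0,0,0],[0,0,0]]}' && python3 -m creep '{"slide":[[0,0,14],[0,0,10],[0,0,5],[0,0,0],[0,0,0]],"twist":[[0,0,0],[0,0,0],[0,0,0],[0,0,0],[0,0,0]]}' ; python3 -m creep '{"slide":[[0,0,0],[0,0,0],[0,0,0],[0,0,0],[0,0,0]],"twist":[[0,0,0],[0,0,0],[0,0,0],[0,0,0],[0,0,0]]}' 1 40;  python3 -m creep '{"slide":[[0,0,0],[0,0,0],[0,0,0],[0,0,-10],[0,0,-20]],"twist":[[0,0,0],[0,0,0],[0,0,0],[0,0,0],[0,0,0]]}'
```

```text
time: 1.87
tcp_pos: [0.4027, -0.352, 0.0386]
tcp_rot: [-179.9, 0.1, -0.1]
ft_force: [0.2, 0.4, 0.6]
grip_width: 0.0426
time: 2.28
tcp_pos: [0.4041, -0.3526, 0.0129]
tcp_rot: [180.0, -0.0, -0.0]
ft_force: [-0.1, 0.7, 0.2]
grip_width: 0.0427
time: 2.7
tcp_pos: [0.4043, -0.3529, 0.0133]
tcp_rot: [179.9, -0.1, -0.0]
ft_force: [-1.1, 0.4, 7.2]
grip_width: 0.0154
time: 3.12
tcp_pos: [0.403, -0.3514, 0.0418]
tcp_rot: [-179.9, 0.1, 0.0]
ft_force: [-0.1, 0.7, -0.8]
grip_width: 0.0151
```

```bash
cat > ov.py <<'E'
from h import *
import sys
def draw(name,src,trays,u0,v0,w,h,s,out):
    im=cv2.imread(src)[v0:v0+h,u0:u0+w]; im=cv2.resize(im,None,fx=s,fy=s,interpolation=cv2.INTER_CUBIC)
    im=cv2.convertScaleAbs(im,alpha=1.5)
    for cx,cy,yaw in trays:
        c,sn=np.cos(np.radians(yaw)),np.sin(np.radians(yaw))
        def L(a,b,z,col):
            q=[]
            for x,y in (a,b):
                x/=1000;y/=1000
                u=w2px(name,[cx+c*x-sn*y,cy+sn*x+c*y,z]);q.append(tuple(int(round(t)) for t in ((u[0]-u0+.5)*s,(u[1]-v0+.5)*s)))
            cv2.line(im,q[0],q[1],col,1)
        P=[(-90.5,-88.5),(90.5,-88.5),(90.5,88.5),(-90.5,88.5)]
        for i in range(4): L(P[i],P[(i+1)%4],.013,(255,255,255))
        L((-10,-85.5),(-10,85.5),.011,(0,255,255)); L((-10,12),(87.5,12),.011,(0,255,255))
    cv2.imwrite(out,im)
T=[(.6324,.1281,-.3),(.6335,-.1162,-1.5)]
if len(sys.argv)>1: T=eval(sys.argv[1])
draw("top","pics/top0.png",T,190,125,165,78,4.8,"pics/ot.png")
draw("side","pics/side0.png",T,125,140,145,175,3.4,"pics/os.png")
E
python3 ov.py
```

```text
(no output)
```

View pics/ot.png

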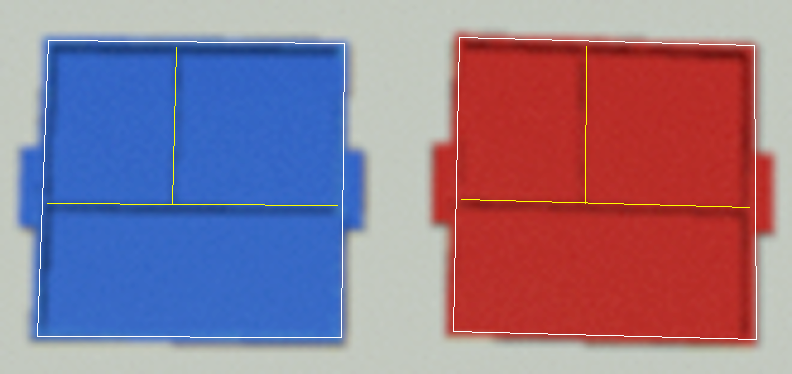

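View pics/os.png

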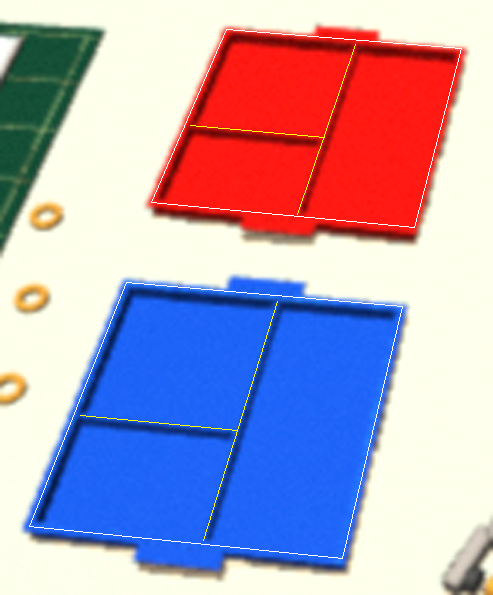

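The tray poses fit both views within about 2 mm. Carry the white roll to the blue square bay, TCP target (0.639, 0.0905).

```bash
Z='"twist":[[0,0,0],[0,0,0],[0,0,0],[0,0,0],[0,0,0]]}'; python3 -m creep '{"slide":[[0,0,-30],[0,0,-30],[6,-12,-20],[14,-26,0],[18,-34,0]],"twist":[[0,0,0],[0,0,0],[0,0,0],[0,0,0],[0,0,0]]}'; python3 -m creep '{"slide":[[18,-34,0],[18,-34,0],[18,-34,0],[18,-34,0],[18,-34,0]],"twist":[[0,0,0],[0,0,0],[0,0,0],[0,0,0],[0,0,0]]}'; python3 -m creep '{"slide":[[18,-34,0],[18,-34,0],[18,-34,0],[18,-34,0],[18,-34,0]],"twist":[[0,0,0],[0,0,0],[0,0,0],[0,0,0],[0,0,0]]}'; python3 -c "
from h import *
to([.6392,.0905,.12],0)"
```

```text
time: 3.53
tcp_pos: [0.4418, -0.2818, 0.1246]
tcp_rot: [179.8, -0.1, -0.2]
ft_force: [0.7, -0.1, -2.8]
grip_width: 0.0152
time: 3.95
tcp_pos: [0.5324, -0.1084, 0.1234]
tcp_rot: [180.0, -0.0, -0.0]
ft_force: [1.4, -1.0, -0.8]
grip_width: 0.0154
time: 4.37
tcp_pos: [0.6224, 0.0616, 0.1234]
tcp_rot: [180.0, -0.0, -0.0]
ft_force: [1.9, -0.9, -0.9]
grip_width: 0.0154
slide mm (start axes) [ 16.8 -28.9   3.4] twist rad [ 0.    -0.001 -0.   ] deg [ 0. -0. -0.]
slide in final axes [ 16.8 -28.9   3.4]
```

```bash
python3 -m creep '{"slide":[[8,-14,10],[8,-13,20],[0,0,10],[0,0,0],[0,0,0]],"twist":[[0,0,0],[0,0,0],[0,0,0],[0,0,0],[0,0,0]]}'; python3 -c "
from h import *
to([.6392,.0905,.0165],0)
s=snap('wrist','pics/w2.png');print(s['tcp_pos'],s['tcp_rot'])"
```

```text
time: 4.78
tcp_pos: [0.6375, 0.086, 0.0826]
tcp_rot: [180.0, 0.0, -0.0]
ft_force: [0.6, -0.6, -0.5]
grip_width: 0.0154
slide mm (start axes) [ 1.7 -4.5 66.1] twist rad [ 0.     0.001 -0.001] deg [ 0.  0. -0.]
slide in final axes [ 1.7 -4.5 66.1]
[0.63751443 0.08603823 0.08263358] [ 1.79977717e+02  4.62978591e-02 -2.89948024e-02]
```

View pics/w2.png

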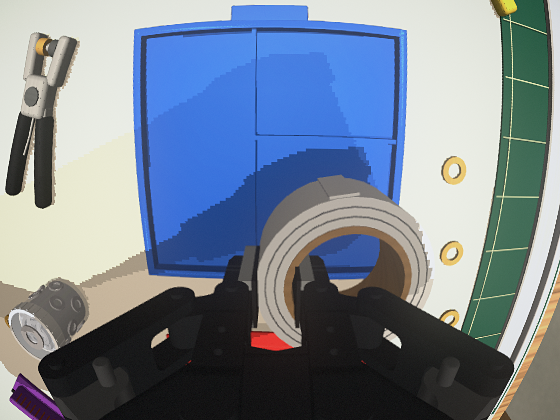

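Wrist: the roll is held level and the blue tray is visible. Outer left corners are at (134,30) and (407,30), and the divider junction at (256,136). Cross-check of the tray:

```bash
python3 - <<'E'
from h import *
p=[0.63751443,0.08603823,0.08263358];r=[179.98,.046,-.029]
a=wray(p,r,134,30,.013);b=wray(p,r,407,30,.013);j=wray(p,r,256,136,.011)
print(a,b,j, b-a)
# expected junction tray (-10,12): 
c,s=1,-.0052
print(.6324-.010+.0052*.012,.1281+.012+.0052*.01, "exp TL",.6324-.0905+.0052*.0885,.1281+.0885+.00047)
E
```

```text
[0.54018488 0.22045775 0.013     ] [0.72695109 0.21904133 0.013     ] [0.62456997 0.14179202 0.011     ] [ 0.18676621 -0.00141643  0.        ]
0.6224624 0.140152 exp TL 0.5423602 0.21706999999999999
```

```bash
python3 -m creep '{"slide":[[1,-3,10],[1,-2,15],[0,0,15],[0,0,10],[0,0,4]],"twist":[[0,0,0],[0,0,0],[0,0,0],[0,0,0],[0,0,0]]}'; python3 -m creep '{"slide":[[0,0,3],[0,0,3],[0,0,1],[0,0,1],[0,0,0]],"twist":[[0,0,0],[0,0,0],[0,0,0],[0,0,0],[0,0,0]]}'
```

```text
time: 5.25
tcp_pos: [0.6386, 0.0915, 0.0256]
tcp_rot: [180.0, 0.2, 0.0]
ft_force: [-0.6, 0.0, -0.8]
grip_width: 0.0155
time: 5.67
tcp_pos: [0.6401, 0.0918, 0.0205]
tcp_rot: [-180.0, -0.0, -0.0]
ft_force: [-0.3, 0.3, -2.0]
grip_width: 0.0157
```

```bash
python3 -m creep '{"slide":[[0,0,1],[0,0,1],[0,0,0],[0,0,0],[0,0,0]],"twist":[[0,0,0],[0,0,0],[0,0,0],[0,0,0],[0,0,0]]}'; python3 -m creep '{"slide":[[0,0,1],[0,0,0.5],[0,0,0],[0,0,0],[0,0,0]],"twist":[[0,0,0],[0,0,0],[0,0,0],[0,0,0],[0,0,0]]}'
```

```text
time: 6.08
tcp_pos: [0.6399, 0.0918, 0.0184]
tcp_rot: [-180.0, 0.0, -0.0]
ft_force: [-0.8, 0.3, -1.3]
grip_width: 0.0153
time: 6.5
tcp_pos: [0.6399, 0.0918, 0.0168]
tcp_rot: [-180.0, 0.0, 0.0]
ft_force: [-0.4, 0.0, -1.8]
grip_width: 0.0153
```

```bash
python3 -m creep '{"slide":[[0,0,0.5],[0,0,0],[0,0,0.5],[0,0,0],[0,0,0]],"twist":[[0,0,0],[0,0,0],[0,0,0],[0,0,0],[0,0,0]]}'; python3 -m creep '{"slide":[[0,0,0.5],[0,0,0],[0,0,0],[0,0,0],[0,0,0]],"twist":[[0,0,0],[0,0,0],[0,0,0],[0,0,0],[0,0,0]]}'
```

```text
time: 6.92
tcp_pos: [0.6399, 0.0919, 0.0163]
tcp_rot: [180.0, -0.0, 0.0]
ft_force: [-4.0, -1.3, 8.6]
grip_width: 0.0155
time: 7.33
tcp_pos: [0.64, 0.0919, 0.0163]
tcp_rot: [180.0, -0.0, 0.0]
ft_force: [-7.8, -2.8, 16.9]
grip_width: 0.0156
```

Contact. Ease off, release, rise.

```bash
python3 -m creep '{"slide":[[0,0,-0.6],[0,0,0],[0,0,0],[0,0,0],[0,0,0]],"twist":[[0,0,0],[0,0,0],[0,0,0],[0,0,0],[0,0,0]]}' 0.55;  python3 -m creep '{"slide":[[0,0,0],[0,0,-5],[0,0,-15],[0,0,-30],[0,0,-40]],"twist":[[0,0,0],[0,0,0],[0,0,0],[0,0,0],[0,0,0]]}'; python3 -c "
from h import *
to([.43,.337,.16],0); rows([.43,.337,.16],0,9)
s=snap('wrist','pics/w3.png')
snap('top','pics/t3.png');crop('pics/t3.png',120,120,160,120,5,'pics/t3c.png')"
```

```text
time: 7.75
tcp_pos: [0.6398, 0.0918, 0.0157]
tcp_rot: [-180.0, 0.0, 0.0]
ft_force: [-0.5, 0.2, -0.6]
grip_width: 0.0386
time: 8.17
tcp_pos: [0.6385, 0.0917, 0.1059]
tcp_rot: [180.0, 0.2, 0.0]
ft_force: [1.4, 0.3, -0.5]
grip_width: 0.0383
slide mm (start axes) [-208.6 -245.4  -53.4] twist rad [0.    0.004 0.   ] deg [0.  0.2 0. ]
slide in final axes [-208.5 -245.3  -54.1]
per row twist [0.     0.0004 0.    ] dist/row 36.3
[[-23, -27, -6], [-23, -27, -6], [-23, -27, -6], [-23, -27, -6], [-23, -27, -6], [-23, -27, -6], [-23, -27, -6], [-23, -27, -6], [-23, -27, -6]]
```

View pics/w3.png

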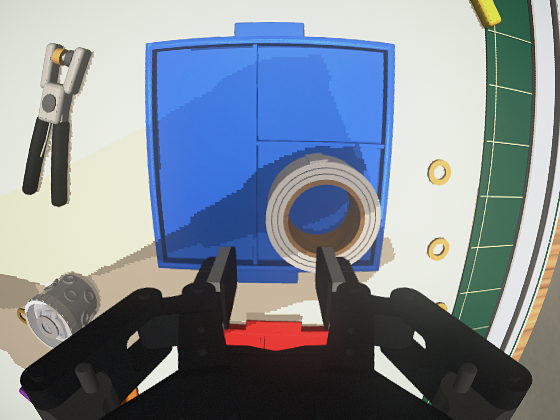

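The white roll lies inside the square bay, clear of the dividers. On to the brass tub.

```bash
python3 -m creep '{"slide":[[-23,-27,-10],[-23,-27,-10],[-23,-27,-10],[-23,-27,-10],[-23,-27,-10]],"twist":[[0,0,0],[0,0,0],[0,0,0],[0,0,0],[0,0,0]]}' 0; python3 -m creep '{"slide":[[-23,-27,-4],[-23,-27,0],[-24,-28,0],[-24,-28,0],[0,0,0]],"twist":[[0,0,0],[0,0,0],[0,0,0],[0,0,0],[0,0,0]]}'; python3 -c "
from h import *
s=snap('wrist','pics/w4.png');print(s['tcp_pos'],s['tcp_rot'])"
```

```text
time: 8.68
tcp_pos: [0.5238, 0.228, 0.1577]
tcp_rot: [-180.0, -0.1, -0.0]
ft_force: [0.9, -0.1, -0.1]
grip_width: 0.0853
time: 9.1
tcp_pos: [0.4259, 0.3427, 0.1617]
tcp_rot: [-179.8, -0.0, 0.5]
ft_force: [-0.2, 0.1, 0.1]
grip_width: 0.0854
[0.42589012 0.34270048 0.16166158] [-1.79825971e+02 -1.91910857e-02  4.81925260e-01]
```

View pics/w4.png

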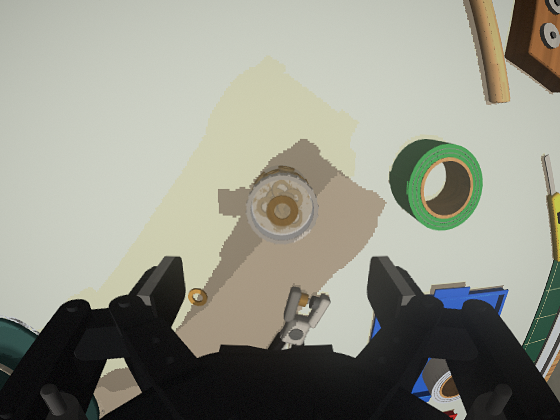

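View pics/t3c.png

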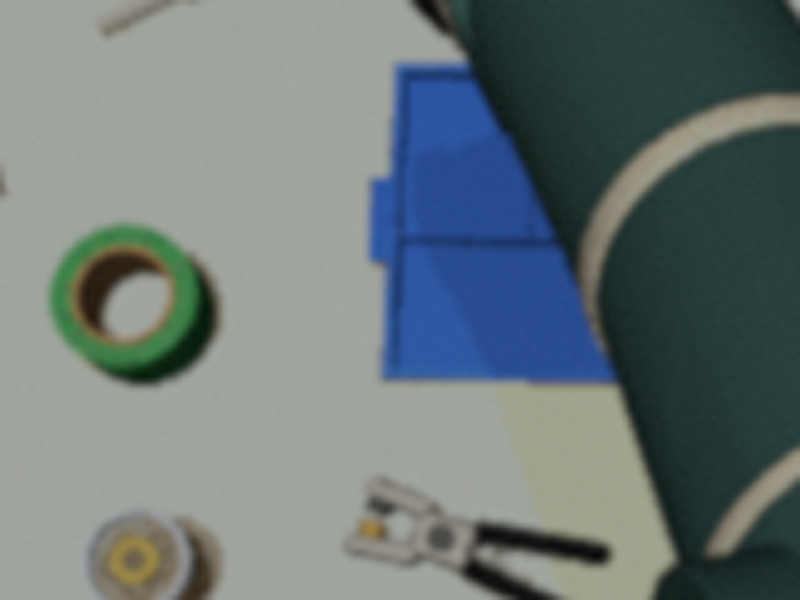

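Wrist: tub lid with the yellow eyelet sample at (283,211), lid rim columns 247–318. The green roll is at (446,187) and the pliers' jaws at (305,310).

```bash
python3 - <<'E'
from h import *
p=[0.42589,0.34270,0.16166];r=[-179.826,-.019,.482]
for u,v in ((282.5,208),(283,211),(247,208),(318,208),(283,243)): print(wray(p,r,u,v,.06).round(4))
print("green",wray(p,r,446,187,.048))
crop("pics/w4.png",230,150,110,110,6,"pics/w4c.png")
to([.43,.337,.16],0)
E
```

```text
[0.4313 0.3406 0.06  ]
[0.4317 0.3381 0.06  ]
[0.4034 0.3403 0.06  ]
[0.4593 0.3408 0.06  ]
[0.4321 0.3109 0.06  ]
green [0.57760909 0.35742801 0.048     ]
slide mm (start axes) [1.6 3.  1.4] twist rad [-0.002 -0.001  0.006] deg [-0.1 -0.1  0.3]
slide in final axes [1.6 3.  1.4]
```

View pics/w4c.png

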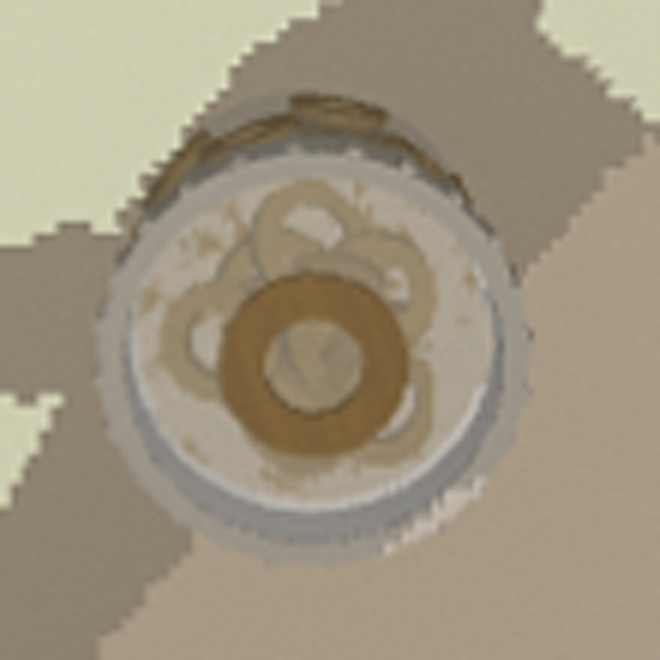

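```bash
python3 -m creep '{"slide":[[0,-1,20],[0,0,35],[0,0,35],[0,0,26],[0,0,0]],"twist":[[0,0,0],[0,0,0],[0,0,0],[0,0,0],[0,0,0]]}'; python3 -m creep '{"slide":[[0,0,12],[0,0,8],[0,0,0],[0,0,0],[0,0,0]],"twist":[[0,0,0],[0,0,0],[0,0,0],[0,0,0],[0,0,0]]}';python3 -m creep '{"slide":[[0,0,0],[0,0,0],[0,0,0],[0,0,0],[0,0,0]],"twist":[[0,0,0],[0,0,0],[0,0,0],[0,0,0],[0,0,0]]}' 1 40; python3 -m creep '{"slide":[[0,0,0],[0,0,0],[0,0,0],[0,0,-5],[0,0,-10]],"twist":[[0,0,0],[0,0,0],[0,0,0],[0,0,0],[0,0,0]]}'
```

```text
time: 9.57
tcp_pos: [0.4297, 0.3357, 0.0404]
tcp_rot: [179.8, 0.2, -0.0]
ft_force: [-0.4, -1.1, -0.6]
grip_width: 0.0857
time: 9.98
tcp_pos: [0.4314, 0.3382, 0.0249]
tcp_rot: [-180.0, -0.1, -0.0]
ft_force: [0.2, 0.3, -0.9]
grip_width: 0.0854
time: 10.4
tcp_pos: [0.4311, 0.338, 0.0246]
tcp_rot: [-180.0, -0.0, -0.0]
ft_force: [-1.5, -1.4, 8.9]
grip_width: 0.0548
time: 10.82
tcp_pos: [0.4303, 0.3374, 0.0386]
tcp_rot: [179.9, 0.1, 0.0]
ft_force: [0.3, 0.0, -3.4]
grip_width: 0.0547
```

```bash
python3 -m creep '{"slide":[[0,0,-20],[0,0,-20],[20,14,-10],[30,20,0],[32,21,0]],"twist":[[0,0,0],[0,0,0],[0,0,0],[0,0,0],[0,0,0]]}'; python3 -m creep '{"slide":[[32,21,0],[32,21,0],[32,21,0],[32,21,0],[31,21,0]],"twist":[[0,0,0],[0,0,0],[0,0,0],[0,0,0],[0,0,0]]}'; python3 -m creep '{"slide":[[0,0,0],[0,0,20],[0,0,15],[0,0,0],[0,0,0]],"twist":[[0,0,0],[0,0,0],[0,0,0],[0,0,0],[0,0,0]]}'; python3 -c "
from h import *
to([.6727,.1775,.0285],0)
s=snap('wrist','pics/w5.png');print(s['tcp_pos'],s['tcp_rot'])"
```

```text
time: 11.23
tcp_pos: [0.5136, 0.283, 0.0909]
tcp_rot: [-179.9, -0.1, 0.1]
ft_force: [1.1, 0.4, -1.7]
grip_width: 0.0546
time: 11.65
tcp_pos: [0.6733, 0.1763, 0.0898]
tcp_rot: [-180.0, -0.0, -0.0]
ft_force: [0.4, 0.8, -2.5]
grip_width: 0.0546
time: 12.07
tcp_pos: [0.671, 0.1781, 0.0533]
tcp_rot: [180.0, 0.1, 0.0]
ft_force: [0.1, -0.8, -1.8]
grip_width: 0.0546
slide mm (start axes) [ 1.8  0.6 24.8] twist rad [0.    0.002 0.001] deg [0.  0.1 0. ]
slide in final axes [ 1.7  0.6 24.8]
[0.67095518 0.17805825 0.0533458 ] [1.79989985e+02 1.20232088e-01 4.07519690e-02]
```

View pics/w5.png

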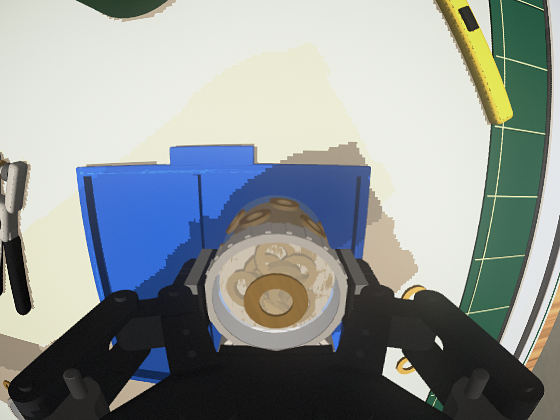

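Wrist: the brass tub is held upright over the small bay. Descend and feel for the floor.

```bash
python3 -m creep '{"slide":[[1,0,8],[0,0,8],[0,0,4],[0,0,1],[0,0,1]],"twist":[[0,0,0],[0,0,0],[0,0,0],[0,0,0],[0,0,0]]}'; python3 -m creep '{"slide":[[0,0,1],[0,0,0],[0,0,0],[0,0,0],[0,0,0]],"twist":[[0,0,0],[0,0,0],[0,0,0],[0,0,0],[0,0,0]]}'; python3 -m creep '{"slide":[[0,0,0.7],[0,0,0],[0,0,0],[0,0,0],[0,0,0]],"twist":[[0,0,0],[0,0,0],[0,0,0],[0,0,0],[0,0,0]]}'
```

```text
time: 12.53
tcp_pos: [0.6727, 0.1779, 0.0315]
tcp_rot: [180.0, 0.0, 0.0]
ft_force: [0.6, -0.3, -2.2]
grip_width: 0.0549
time: 12.95
tcp_pos: [0.673, 0.1778, 0.0311]
tcp_rot: [-180.0, -0.0, 0.0]
ft_force: [-0.9, -0.9, -2.8]
grip_width: 0.0546
time: 13.37
tcp_pos: [0.6729, 0.1778, 0.0302]
tcp_rot: [-180.0, 0.0, 0.0]
ft_force: [1.4, 0.0, -1.6]
grip_width: 0.0546
```

```bash
python3 -m creep '{"slide":[[0,0,0.7],[0,0,0],[0,0,0.7],[0,0,0],[0,0,0]],"twist":[[0,0,0],[0,0,0],[0,0,0],[0,0,0],[0,0,0]]}'; python3 -m creep '{"slide":[[0,0,0.6],[0,0,0],[0,0,0],[0,0,0],[0,0,0]],"twist":[[0,0,0],[0,0,0],[0,0,0],[0,0,0],[0,0,0]]}'
```

```text
time: 13.78
tcp_pos: [0.6728, 0.1778, 0.0287]
tcp_rot: [-180.0, 0.0, 0.0]
ft_force: [0.6, -0.7, -2.8]
grip_width: 0.0548
time: 14.2
tcp_pos: [0.6729, 0.1778, 0.0282]
tcp_rot: [-180.0, 0.0, -0.0]
ft_force: [-0.5, 0.2, -2.8]
grip_width: 0.055
```

```bash
python3 -m creep '{"slide":[[0,0,0.6],[0,0,0],[0,0,0],[0,0,0],[0,0,0]],"twist":[[0,0,0],[0,0,0],[0,0,0],[0,0,0],[0,0,0]]}'; python3 -m creep '{"slide":[[0,0,0.5],[0,0,0],[0,0,0],[0,0,0],[0,0,0]],"twist":[[0,0,0],[0,0,0],[0,0,0],[0,0,0],[0,0,0]]}'
```

```text
time: 14.62
tcp_pos: [0.673, 0.1779, 0.0278]
tcp_rot: [-180.0, -0.0, -0.0]
ft_force: [-1.5, -0.6, 1.7]
grip_width: 0.0549
time: 15.03
tcp_pos: [0.673, 0.178, 0.0277]
tcp_rot: [-180.0, -0.0, 0.0]
ft_force: [-4.5, -1.2, 9.2]
grip_width: 0.0547
```

```bash
python3 -m creep '{"slide":[[0,0,-0.5],[0,0,0],[0,0,0],[0,0,0],[0,0,0]],"twist":[[0,0,0],[0,0,0],[0,0,0],[0,0,0],[0,0,0]]}' 0; python3 -m creep '{"slide":[[0,0,-10],[0,0,-30],[0,0,-30],[0,0,-30],[0,0,-30]],"twist":[[0,0,0],[0,0,0],[0,0,0],[0,0,0],[0,0,0]]}';  python3 -m creep '{"slide":[[-37,0,0],[-37,-1,0],[-37,-2,0],[-37,-2,0],[-37,-1,0]],"twist":[[0,0,0],[0,0,0],[0,0,0],[0,0,0],[0,0,0]]}'; python3 -m creep '{"slide":[[-39,0,0],[0,0,0],[0,0,0],[0,0,0],[0,0,0]],"twist":[[0,0,0.1],[0,0,0.1],[0,0,0.097],[0,0,0],[0,0,0]]}' 0.3; python3 -c "
from h import *
s=snap('wrist','pics/w6.png');print(s['tcp_pos'],s['tcp_rot'])"
```

```text
time: 15.45
tcp_pos: [0.6729, 0.1778, 0.0275]
tcp_rot: [-180.0, 0.0, -0.0]
ft_force: [0.3, 0.1, -0.7]
grip_width: 0.0853
time: 15.87
tcp_pos: [0.6727, 0.1779, 0.1599]
tcp_rot: [-180.0, -0.0, 0.0]
ft_force: [1.1, -0.3, -0.3]
grip_width: 0.0849
time: 16.28
tcp_pos: [0.4861, 0.1838, 0.1582]
tcp_rot: [180.0, -0.0, -0.0]
ft_force: [0.2, 1.8, 0.7]
grip_width: 0.0853
time: 16.7
tcp_pos: [0.4491, 0.184, 0.1582]
tcp_rot: [-180.0, -0.0, -16.8]
ft_force: [-0.2, 0.3, -0.1]
grip_width: 0.0596
[0.44914027 0.18398759 0.15821308] [-1.79978964e+02 -4.97699152e-02 -1.68312508e+01]
```

View pics/w6.png

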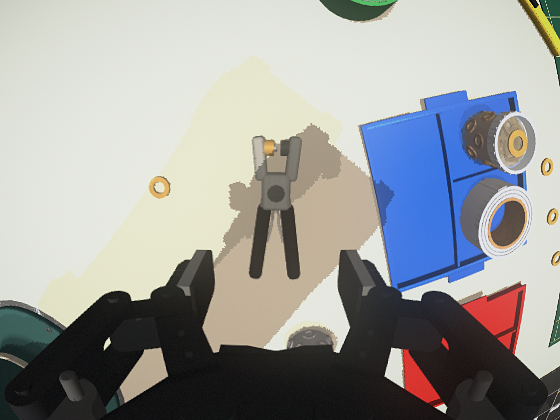

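Wrist: the tub and roll stand in their bays. The pliers' pivot is at (276,192), aligned with the tool.

```bash
python3 - <<'E'
from h import *
crop("pics/w6.png",225,125,100,160,3.75,"pics/w6c.png")
p=[0.44914,0.18399,0.15821];r=[180,0,-16.83]
Rt=R.from_euler("xyz",r,degrees=True)
for u,v,z in ((276,192,.018),(255,275,.016),(294,276,.016),(260,140,.016),(294,140,.016)):
    w=wray(p,r,u,v,z);print(w.round(4),(Rt.inv().apply(w-p)*1000).round(1))
E
```

```text
[0.4497 0.1849 0.018 ] [  0.3  -1.  140.2]
[0.4052 0.1097 0.016 ] [-20.5  83.8 142.2]
[0.4419 0.0975 0.016 ] [ 18.1  84.9 142.2]
[0.4498 0.2334 0.016 ] [-13.7 -47.5 142.2]
[0.4783 0.2248 0.016 ] [ 16.1 -47.5 142.2]
```

View pics/w6c.png

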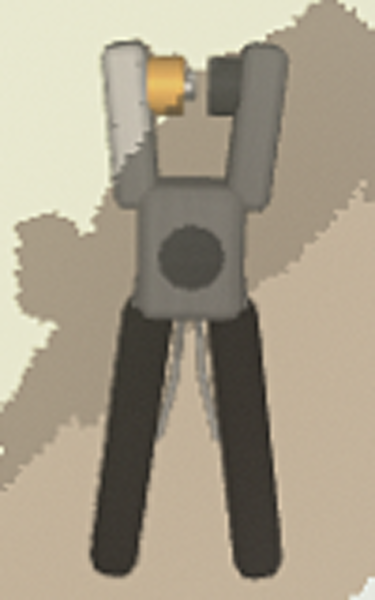

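```bash
python3 -m creep '{"slide":[[0,-1,20],[0,0,36],[0,0,36],[0,0,30],[0,0,16]],"twist":[[0,0,0],[0,0,0],[0,0,0],[0,0,0],[0,0,0]]}' 0.4; python3 -m creep '{"slide":[[0,0,8],[0,0,4],[0,0,3],[0,0,0],[0,0,0]],"twist":[[0,0,0],[0,0,0],[0,0,0],[0,0,0],[0,0,0]]}'
```

```text
time: 17.17
tcp_pos: [0.4479, 0.1843, 0.0164]
tcp_rot: [179.9, 0.2, -16.8]
ft_force: [-0.1, 0.5, 0.0]
grip_width: 0.0512
time: 17.58
tcp_pos: [0.4498, 0.185, 0.0055]
tcp_rot: [-180.0, -0.1, -17.0]
ft_force: [0.1, -0.3, -0.3]
grip_width: 0.0513
```

```bash
python3 -m creep '{"slide":[[0,0,0],[0,0,0],[0,0,0],[0,0,0],[0,0,0]],"twist":[[0,0,0],[0,0,0],[0,0,0],[0,0,0],[0,0,0]]}' 1 50; python3 -m creep '{"slide":[[0,0,0],[0,0,0],[0,0,0],[0,0,-5],[0,0,-10]],"twist":[[0,0,0],[0,0,0],[0,0,0],[0,0,0],[0,0,0]]}'
```

```text
time: 18.0
tcp_pos: [0.45, 0.1849, 0.0057]
tcp_rot: [-179.9, -0.1, -17.0]
ft_force: [-1.9, -2.4, 13.2]
grip_width: 0.0311
time: 18.42
tcp_pos: [0.4487, 0.1846, 0.0197]
tcp_rot: [180.0, 0.1, -17.0]
ft_force: [-0.5, 0.1, -2.6]
grip_width: 0.0308
```

Width reads 31 mm rather than the block's 26 mm, so look before going on.

```bash
python3 -c "
from h import *
s=snap('wrist','pics/w7.png');print(s['tcp_pos'],s['tcp_rot'],s['grip_width'],s['ft_force'])
crop('pics/w7.png',180,150,200,150,4,'pics/w7c.png')
snap('side','pics/s7.png');crop('pics/s7.png',220,230,130,100,6,'pics/s7c.png')"
```

```text
[0.44873272 0.18455004 0.01970901] [ 1.79961625e+02  5.05691446e-02 -1.70077771e+01] 0.03080990667928471 [-0.54156774  0.06757397 -2.58645612]
```

View pics/w7c.png

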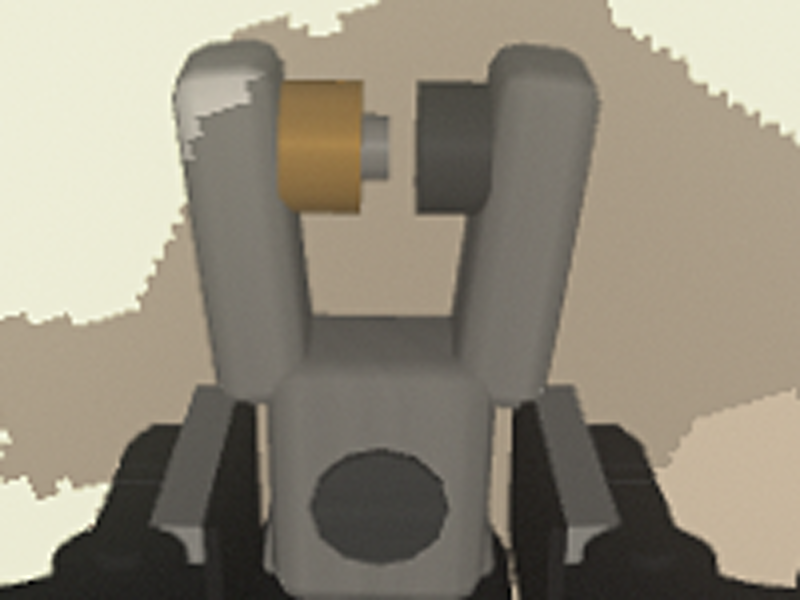

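View pics/s7c.png

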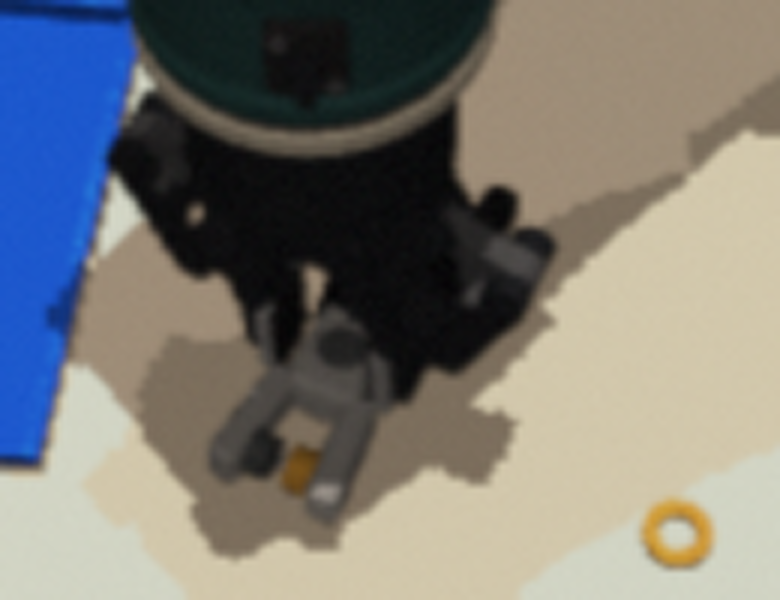

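```bash
python3 - <<'E'
from h import *
c=vision.calibration("wrist");K=c["mtx"];H=c["hand_eye"];Hi=np.linalg.inv(H)
def tray(u,v,z):
    a=np.array([(u-K[0,2])/K[0,0],(v-K[1,2])/K[1,1]]);r=np.hypot(*a)
    d=H[:3,:3]@np.array([*(np.sin(r)*a/r),np.cos(r)]);o=H[:3,3];p=o+d*(z-o[2])/d[2];return (p*1000).round(1)
f=lambda x,y:(180+x/4-.4,150+y/4-.4)
for n,x,y,z in (("block TL",275,372,-12.5),("block TR",488,372,-12.5),("block BL",290,597,-12.5),("block BR",478,597,-12.5),("jaw L end",225,395,-10.5),("jaw R end",540,398,-10.5),("pivot",380,506,-12.5),("bulgeL",268,525,-10.5),("bulgeR",490,525,-10.5)):
    print(n,tray(*f(x,y),z/1000))
E
```

```text
block TL [-11.9 -15.8 -12.5]
block TR [ 11.3 -15.7 -12.5]
block BL [-11.1  13.2 -12.5]
block BR [ 11.   13.2 -12.5]
jaw L end [-17.7 -12.1 -10.5]
jaw R end [ 17.4 -11.7 -10.5]
pivot [ -0.5   0.8 -12.5]
bulgeL [-13.5   4.5 -10.5]
bulgeR [ 12.3   4.5 -10.5]
```

Scale suggests the pliers may not have risen with the fingers. Lift a bit and check.

```bash
python3 -m creep '{"slide":[[0,0,-6],[0,0,-10],[0,0,-10],[0,0,0],[0,0,0]],"twist":[[0,0,0],[0,0,0],[0,0,0],[0,0,0],[0,0,0]]}'; python3 -c "
from h import *
s=snap('wrist','pics/w8.png');print(s['tcp_pos'],s['tcp_rot'],s['grip_width'],s['ft_force'])
crop('pics/w8.png',180,150,200,150,4,'pics/w8c.png')
snap('side','pics/s8.png');crop('pics/s8.png',220,230,130,100,6,'pics/s8c.png')"
```

```text
time: 18.93
tcp_pos: [0.4497, 0.1848, 0.0463]
tcp_rot: [-180.0, -0.1, -17.0]
ft_force: [0.6, -0.4, -2.3]
grip_width: 0.0295
[0.44965142 0.18483846 0.04633179] [-1.79951730e+02 -6.75517169e-02 -1.70258193e+01] 0.02951569370073527 [ 0.60919083 -0.35846581 -2.33676533]
```

View pics/w8c.png

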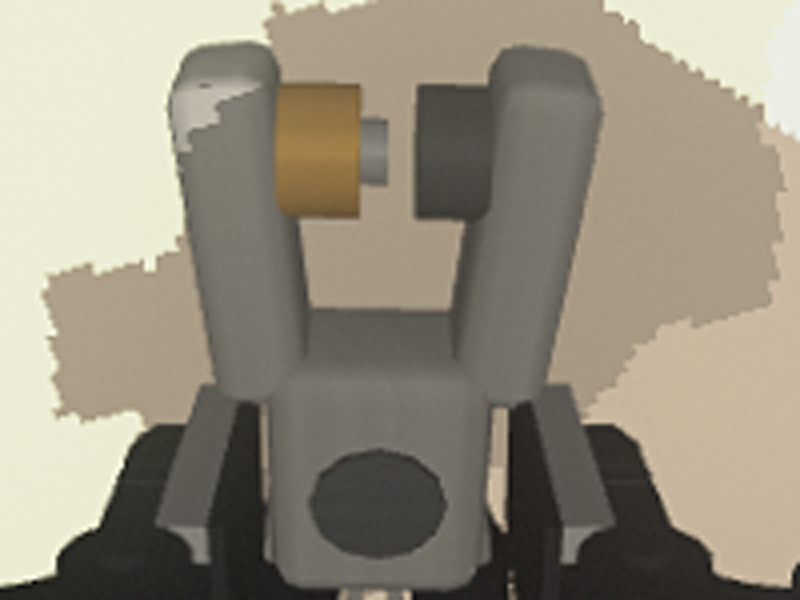

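View pics/s8c.png

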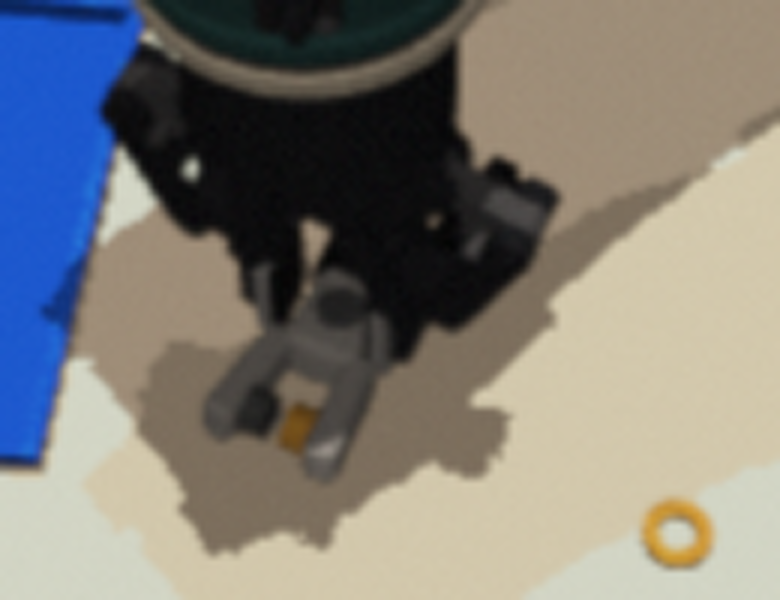

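The grip is on the handle shoulders and creeping (width 30.8→29.5, nose sinking). Set it back down, open, and shift toward the jaws.

```bash
python3 -m creep '{"slide":[[0,0,12],[0,0,12],[0,0,9],[0,0,4],[0,0,2]],"twist":[[0,0,0],[0,0,0],[0,0,0],[0,0,0],[0,0,0]]}'; python3 -m creep '{"slide":[[0,0,1],[0,0,0.5],[0,0,0],[0,0,0],[0,0,0]],"twist":[[0,0,0],[0,0,0],[0,0,0],[0,0,0],[0,0,0]]}';  python3 -m creep '{"slide":[[0,0,0],[0,0,0],[0,0,0],[0,0,0],[0,0,-10]],"twist":[[0,0,0],[0,0,0],[0,0,0],[0,0,0],[0,0,0]]}' 0.4;python3 -m creep '{"slide":[[0,0,-20],[0,0,-35],[0,0,-35],[0,0,0],[0,0,0]],"twist":[[0,0,0],[0,0,0],[0,0,0],[0,0,0],[0,0,0]]}'; python3 -c "
from h import *
s=snap('wrist','pics/w9.png');print(s['tcp_pos'],s['tcp_rot'],s['grip_width'],s['ft_force'])
crop('pics/w9.png',200,100,150,190,4,'pics/w9c.png')"
```

```text
time: 19.45
tcp_pos: [0.4491, 0.1852, 0.0074]
tcp_rot: [179.9, -0.0, -17.0]
ft_force: [-10.7, -10.9, 55.3]
grip_width: 0.0245
time: 19.87
tcp_pos: [0.4494, 0.1852, 0.0065]
tcp_rot: [180.0, -0.1, -17.0]
ft_force: [-18.0, -7.7, 72.6]
grip_width: 0.0243
time: 20.28
tcp_pos: [0.4481, 0.1844, 0.0137]
tcp_rot: [179.9, 0.1, -17.0]
ft_force: [-0.6, -0.6, -1.5]
grip_width: 0.0516
time: 20.7
tcp_pos: [0.4502, 0.185, 0.1072]
tcp_rot: [-179.9, -0.2, -17.0]
ft_force: [-0.7, 0.1, -0.1]
grip_width: 0.0511
[0.4501941  0.18496788 0.10716681] [-1.79891497e+02 -1.72259208e-01 -1.70380152e+01] 0.05109376152979512 [-0.66813753  0.05551037 -0.11921935]
```

View pics/w9c.png

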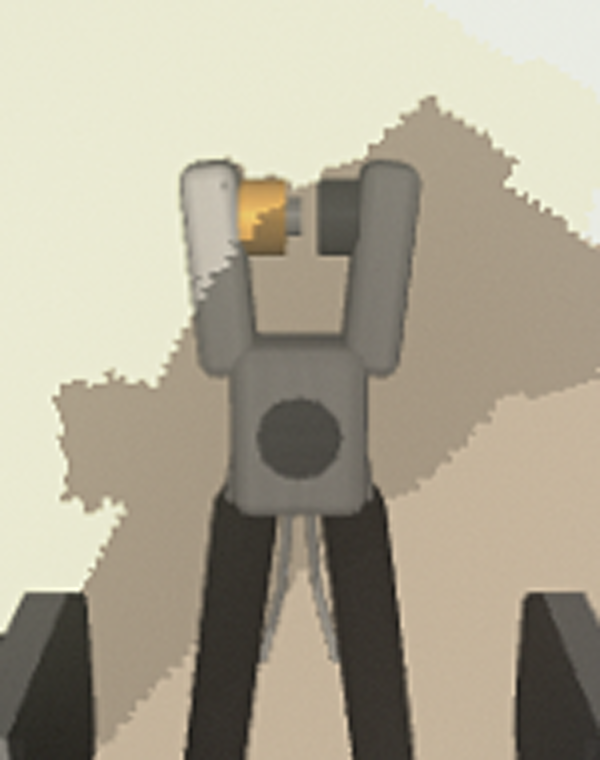

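```bash
python3 - <<'E'
from h import *
p=np.array([0.4501941,0.18496788,0.10716681]);r=[-179.89,-.172,-17.038]
Rt=R.from_euler("xyz",r,degrees=True)
for n,x,y,z in (("pivot",300,438,18),("blkT",300,338,18),("blkB",300,515,18),("blkL",230,440,18),("blkR",369,440,18),("jawLend",215,375,16),("jawRend",385,375,16),("gripL",218,495,16),("gripR",378,492,16),("noseL",208,162,16),("noseR",392,162,16)):
    w=wray(p,r,200+x/4-.4,100+y/4-.4,z/1000);print(n,w.round(4),(Rt.inv().apply(w-p)*1000).round(1))
p=np.array([0.44914,0.18399,0.15821]);r=[-179.98,-.05,-16.83]
print(wray(p,r,225+191/3.75-.4,125+257/3.75-.4,.018))
E
```

```text
pivot [0.4498 0.1857 0.018 ] [-0.8 -0.4 89.2]
blkT [0.4555 0.2039 0.018 ] [ -0.8 -19.4  89.2]
blkB [0.4453 0.1711 0.018 ] [-0.8 14.9 89.1]
blkL [0.4372 0.1891 0.018 ] [-13.9  -0.   89.1]
blkR [0.462  0.1815 0.018 ] [12.1  0.  89.2]
jawLend [0.4382 0.2014 0.016 ] [-16.6 -12.   91.1]
jawRend [0.4683 0.1921 0.016 ] [ 15.  -12.   91.2]
gripL [0.4314 0.1788 0.016 ] [-16.5  11.6  91.1]
gripR [0.4607 0.1704 0.016 ] [14.  11.  91.2]
noseL [0.4491 0.2394 0.016 ] [-17.3 -51.5  91.2]
noseR [0.4807 0.2297 0.016 ] [ 15.8 -51.5  91.3]
[0.44914073 0.18402245 0.018     ]
```

Measured free gap along the block is tool y −12 to +11 mm. Shift −1.4 mm in y and −0.9 mm in x, then try again.

```bash
python3 -m creep '{"slide":[[-0.9,-1.4,20],[0,0,30],[0,0,26],[0,0,15],[0,0,7]],"twist":[[0,0,0],[0,0,0],[0,0,0],[0,0,0],[0,0,0]]}'; python3 -m creep '{"slide":[[0,0,3],[0,0,0],[0,0,0],[0,0,0],[0,0,0]],"twist":[[0,0,0],[0,0,0],[0,0,0],[0,0,0],[0,0,0]]}'; python3 -m creep '{"slide":[[0,0,0],[0,0,0],[0,0,0],[0,0,0],[0,0,0]],"twist":[[0,0,0],[0,0,0],[0,0,0],[0,0,0],[0,0,0]]}' 1 50
```

```text
time: 21.17
tcp_pos: [0.4468, 0.1858, 0.0042]
tcp_rot: [179.8, 0.2, -17.0]
ft_force: [-0.9, 0.2, -0.3]
grip_width: 0.0511
time: 21.58
tcp_pos: [0.4492, 0.1865, 0.0049]
tcp_rot: [-180.0, -0.1, -17.0]
ft_force: [-0.3, 0.5, 0.3]
grip_width: 0.0513
time: 22.0
tcp_pos: [0.4491, 0.1865, 0.0048]
tcp_rot: [-180.0, -0.1, -17.0]
ft_force: [-3.4, -1.5, 14.3]
grip_width: 0.0249
```

Width 24.9 mm — on the block this time. Lift and watch for slip.

```bash
python3 -m creep '{"slide":[[0,0,-5],[0,0,-10],[0,0,-20],[0,0,-25],[0,0,-20]],"twist":[[0,0,0],[0,0,0],[0,0,0],[0,0,0],[0,0,0]]}' ;  python3 -c "
from h import *
s=snap('wrist','pics/w10.png');print(s['tcp_pos'],s['tcp_rot'],s['grip_width'],s['ft_force'],s['ft_torque'])
crop('pics/w10.png',180,140,200,150,4,'pics/w10c.png'); rows([.5835,.148,.085],-.3,5)"
```

```text
time: 22.42
tcp_pos: [0.4486, 0.1865, 0.086]
tcp_rot: [-180.0, 0.0, -17.0]
ft_force: [0.7, 0.2, -1.3]
grip_width: 0.0248
[0.44858594 0.18647978 0.08603245] [-1.79984418e+02  3.77678952e-03 -1.69984880e+01] 0.024764122236443524 [ 0.65907465  0.15001495 -1.29426519] [ 0.01348195 -0.04292374  0.04353616]
per row twist [-0.0004 -0.0008 -0.0583] dist/row 27.8
[[28, 0, 1], [28, 1, 1], [28, 3, 1], [27, 5, 1], [27, 6, 1]]
```

View pics/w10c.png

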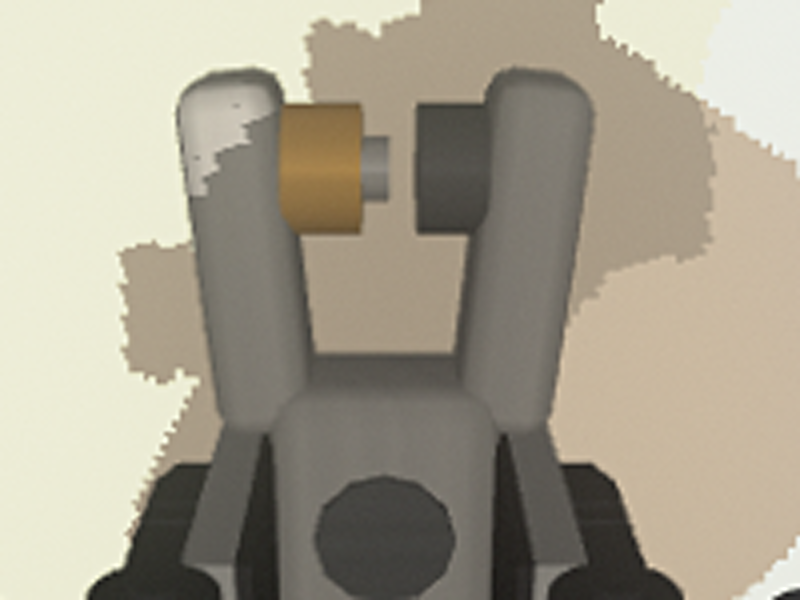

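Wrist: the pads are now flat on the pivot block and the pliers level, nose at (380,90) in the crop. Carry to the blue long bay.

```bash
python3 -m creep '{"slide":[[28,0,1],[28,1,1],[28,3,1],[27,5,0],[27,6,0]],"twist":[[0,0,-0.0583],[0,0,-0.0583],[0,0,-0.0583],[0,0,-0.0583],[0,0,-0.0583]]}' ;python3 -m creep '{"slide":[[0,0,0],[0,0,15],[0,0,15],[0,0,0],[0,0,0]],"twist":[[0,0,0],[0,0,0],[0,0,0],[0,0,0],[0,0,0]]}'; python3 -c "
from h import *
to([.5835,.148,.0085],-.3)
s=snap('wrist','pics/w11.png');print(s['tcp_pos'],s['tcp_rot'],s['grip_width'],s['ft_force'],s['ft_torque'])"
```

```text
time: 22.88
tcp_pos: [0.5833, 0.1458, 0.0816]
tcp_rot: [-180.0, 0.0, -0.2]
ft_force: [-0.5, 0.0, -2.0]
grip_width: 0.0247
time: 23.3
tcp_pos: [0.5817, 0.1466, 0.0512]
tcp_rot: [180.0, 0.1, -0.3]
ft_force: [0.7, 0.1, -2.3]
grip_width: 0.0243
slide mm (start axes) [ 1.8 -1.4 42.7] twist rad [ 0.     0.001 -0.   ] deg [ 0.   0.1 -0. ]
slide in final axes [ 1.7 -1.4 42.7]
[0.58174636 0.14660132 0.05118653] [ 1.79995305e+02  7.40226520e-02 -3.10453246e-01] 0.024284480751544137 [ 0.68646578  0.11906288 -2.26815381] [ 0.01616509 -0.00928418 -0.03144147]
```

View pics/w11.png

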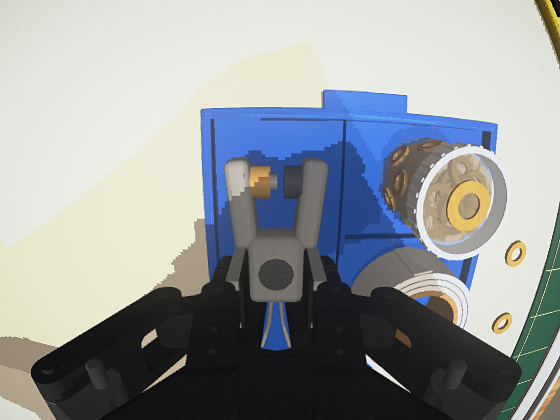

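```bash
python3 -m creep '{"slide":[[0,-1,10],[0,0,12],[0,0,10],[0,0,5],[0,0,0]],"twist":[[0,0,0],[0,0,0],[0,0,0],[0,0,0],[0,0,0]]}' ;python3 -m creep '{"slide":[[0,0,1],[0,0,1],[0,0,1],[0,0,0],[0,0,0]],"twist":[[0,0,0],[0,0,0],[0,0,0],[0,0,0],[0,0,0]]}'
```

```text
time: 23.77
tcp_pos: [0.5813, 0.1475, 0.0124]
tcp_rot: [180.0, 0.1, -0.3]
ft_force: [-0.6, -0.5, -1.6]
grip_width: 0.0248
time: 24.18
tcp_pos: [0.5824, 0.1477, 0.0113]
tcp_rot: [-180.0, -0.0, -0.3]
ft_force: [-0.3, -0.4, -2.0]
grip_width: 0.0248
```

```bash
python3 -m creep '{"slide":[[0,0,1],[0,0,0],[0,0,1],[0,0,0],[0,0,0]],"twist":[[0,0,0],[0,0,0],[0,0,0],[0,0,0],[0,0,0]]}' ;python3 -m creep '{"slide":[[0,0,0.6],[0,0,0],[0,0,0],[0,0,0],[0,0,0]],"twist":[[0,0,0],[0,0,0],[0,0,0],[0,0,0],[0,0,0]]}';python3 -m creep '{"slide":[[0,0,0.5],[0,0,0],[0,0,0],[0,0,0],[0,0,0]],"twist":[[0,0,0],[0,0,0],[0,0,0],[0,0,0],[0,0,0]]}'
```

```text
time: 24.6
tcp_pos: [0.5822, 0.1477, 0.009]
tcp_rot: [-180.0, 0.0, -0.3]
ft_force: [-0.9, -0.2, -2.9]
grip_width: 0.0246
time: 25.02
tcp_pos: [0.5822, 0.1477, 0.0085]
tcp_rot: [-180.0, 0.0, -0.3]
ft_force: [0.2, -0.1, -3.3]
grip_width: 0.0249
time: 25.43
tcp_pos: [0.5822, 0.1477, 0.008]
tcp_rot: [-180.0, 0.0, -0.3]
ft_force: [0.3, -0.3, -2.6]
grip_width: 0.0246
```

```bash
python3 -m creep '{"slide":[[0,0,0.5],[0,0,0],[0,0,0],[0,0,0],[0,0,0]],"twist":[[0,0,0],[0,0,0],[0,0,0],[0,0,0],[0,0,0]]}' ;python3 -m creep '{"slide":[[0,0,0.4],[0,0,0],[0,0,0],[0,0,0],[0,0,0]],"twist":[[0,0,0],[0,0,0],[0,0,0],[0,0,0],[0,0,0]]}'
```

```text
time: 25.85
tcp_pos: [0.5822, 0.1477, 0.0079]
tcp_rot: [180.0, -0.0, -0.3]
ft_force: [-3.7, -1.8, 6.7]
grip_width: 0.0246
time: 26.27
tcp_pos: [0.5823, 0.1477, 0.0079]
tcp_rot: [180.0, -0.0, -0.3]
ft_force: [-6.0, -2.9, 14.7]
grip_width: 0.0246
```

```bash
python3 -m creep '{"slide":[[0,0,-0.6],[0,0,0],[0,0,0],[0,0,0],[0,0,0]],"twist":[[0,0,0],[0,0,0],[0,0,0],[0,0,0],[0,0,0]]}' 0.6 ;python3 -m creep '{"slide":[[0,0,-5],[0,0,-20],[0,0,-40],[0,0,-40],[0,0,-35]],"twist":[[0,0,0],[0,0,0],[0,0,0],[0,0,0],[0,0,0]]}'; python3 -m creep '{"slide":[[-7,-38,-5],[-7,-38,-5],[-7,-38,-5],[-7,-38,-5],[-7,-38,-5]],"twist":[[0,0,0],[0,0,0],[0,0,0],[0,0,0],[0,0,0]]}' 0.5; python3 -m creep '{"slide":[[-2,-19,0],[0,0,0],[0,0,0],[0,0,0],[0,0,0]],"twist":[[0,0,-0.005],[0,0,0],[0,0,0],[0,0,0],[0,0,0]]}'; python3 -c "
from h import *
s=snap('wrist','pics/w12.png');print(s['tcp_pos'],s['tcp_rot'],s['grip_width'],s['ft_force'])"
```

```text
time: 26.68
tcp_pos: [0.5822, 0.1477, 0.0076]
tcp_rot: [-180.0, 0.0, -0.3]
ft_force: [0.4, 0.1, 0.5]
grip_width: 0.0341
time: 27.1
tcp_pos: [0.5821, 0.1479, 0.1503]
tcp_rot: [-180.0, -0.0, -0.3]
ft_force: [0.3, 0.1, 0.6]
grip_width: 0.0341
time: 27.52
tcp_pos: [0.5477, 0.3395, 0.1735]
tcp_rot: [-180.0, -0.0, -0.3]
ft_force: [-0.4, -0.2, 0.0]
grip_width: 0.0425
time: 27.93
tcp_pos: [0.5469, 0.3555, 0.1727]
tcp_rot: [180.0, -0.0, -0.1]
ft_force: [-0.3, -0.6, -1.0]
grip_width: 0.0424
[0.54691327 0.35552699 0.17269767] [ 1.79962469e+02 -1.31754163e-03 -1.17844743e-01] 0.04242515483202003 [-0.30307463 -0.64435916 -1.02135226]
```

View pics/w12.png

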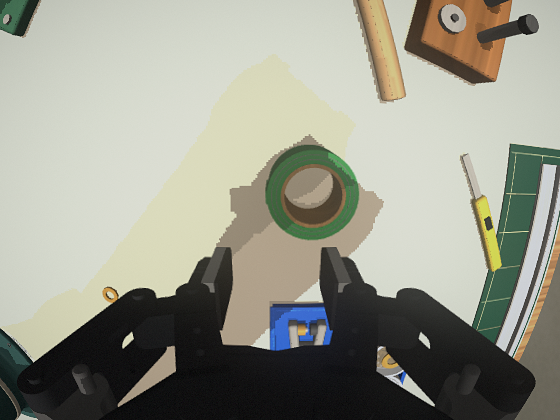

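```bash
python3 - <<'E'
from h import *
crop("pics/w12.png",255,130,120,120,5,"pics/w12c.png")
p=[0.54691,0.35553,0.17270];r=[180,0,-.118]
for u,v in ((314,195.5),(270,195),(359,195),(314,239)): print(wray(p,r,u,v,.048).round(4))
E
```

```text
[0.5796 0.3572 0.048 ]
[0.5421 0.3577 0.048 ]
[0.6192 0.3577 0.048 ]
[0.5809 0.3173 0.048 ]
```

View pics/w12c.png

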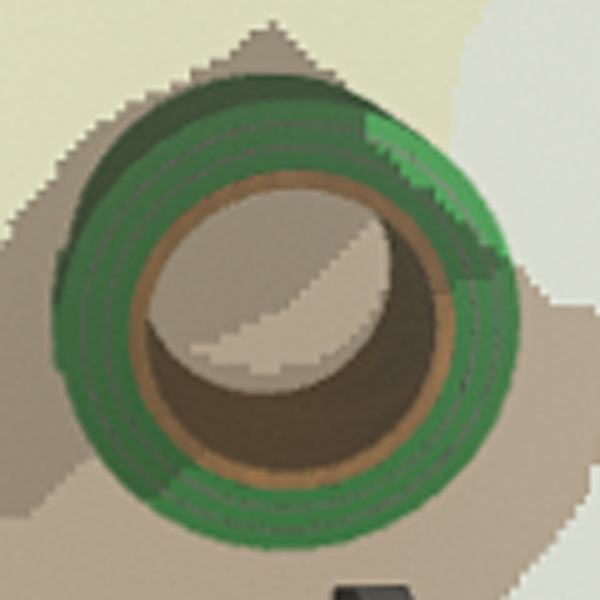

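```bash
python3 -m creep '{"slide":[[-0.5,-1,20],[0,0,35],[0,0,35],[0,0,32],[0,0,13]],"twist":[[0,0,0],[0,0,0],[0,0,0],[0,0,0],[0,0,0]]}'; python3 -m creep '{"slide":[[0,0,12],[0,0,6],[0,0,2],[0,0,0],[0,0,0]],"twist":[[0,0,0],[0,0,0],[0,0,0],[0,0,0],[0,0,0]]}';python3 -m creep '{"slide":[[0,0,0],[0,0,0],[0,0,0],[0,0,0],[0,0,0]],"twist":[[0,0,0],[0,0,0],[0,0,0],[0,0,0],[0,0,0]]}' 1 40; python3 -m creep '{"slide":[[0,0,0],[0,0,-5],[0,0,-10],[0,0,-20],[0,0,-30]],"twist":[[0,0,0],[0,0,0],[0,0,0],[0,0,0],[0,0,0]]}'
```

```text
time: 28.4
tcp_pos: [0.5447, 0.3556, 0.0336]
tcp_rot: [179.8, 0.2, -0.1]
ft_force: [0.1, -0.3, -0.0]
grip_width: 0.0426
time: 28.82
tcp_pos: [0.5465, 0.3583, 0.0191]
tcp_rot: [-179.9, -0.1, -0.0]
ft_force: [-0.4, 0.2, 1.3]
grip_width: 0.0424
time: 29.23
tcp_pos: [0.5464, 0.358, 0.0187]
tcp_rot: [-180.0, -0.1, -0.0]
ft_force: [-1.3, -1.1, 8.0]
grip_width: 0.0155
time: 29.65
tcp_pos: [0.5448, 0.3571, 0.0821]
tcp_rot: [179.9, 0.2, -0.0]
ft_force: [-0.4, -0.2, -2.3]
grip_width: 0.0155
```

```bash
python3 -m creep '{"slide":[[0,0,-30],[0,10,-28],[7,36,0],[7,39,0],[7,39,0]],"twist":[[0,0,0],[0,0,0],[0,0,0],[0,0,0],[0,0,0]]}'; python3 -m creep '{"slide":[[7,39,0],[7,39,0],[7,39,0],[7,39,0],[7,39,0]],"twist":[[0,0,0],[0,0,0],[0,0,0],[0,0,0],[0,0,0]]}'; python3 -m creep '{"slide":[[7,39,0],[7,39,0],[7,39,0],[8,39,0],[8,36,0]],"twist":[[0,0,0],[0,0,0],[0,0,0],[0,0,0],[0,0,0]]}';python3 -m creep '{"slide":[[0,0,0],[0,0,20],[0,0,30],[0,0,0],[0,0,0]],"twist":[[0,0,0],[0,0,0],[0,0,0],[0,0,0],[0,0,0]]}'; python3 -c "
from h import *
s=snap('wrist','pics/w13.png');print(s['tcp_pos'],s['tcp_rot'],s['grip_width'],s['ft_force'])
to([.6395,-.154,.025],0)"
```

```text
time: 30.07
tcp_pos: [0.5668, 0.2329, 0.1421]
tcp_rot: [-180.0, -0.1, 0.1]
ft_force: [1.7, -0.6, -2.0]
grip_width: 0.0156
time: 30.48
tcp_pos: [0.6018, 0.0369, 0.1417]
tcp_rot: [180.0, -0.0, -0.0]
ft_force: [1.0, -0.6, -2.4]
grip_width: 0.0154
time: 30.9
tcp_pos: [0.6386, -0.1558, 0.1417]
tcp_rot: [180.0, -0.0, -0.1]
ft_force: [1.0, 0.8, -2.3]
grip_width: 0.0162
time: 31.32
tcp_pos: [0.6379, -0.1528, 0.0905]
tcp_rot: [-180.0, 0.1, -0.0]
ft_force: [1.0, 0.8, -1.5]
grip_width: 0.0159
[ 0.6379309  -0.15283667  0.09054147] [-1.79952771e+02  1.27515229e-01 -1.04265055e-02] 0.01587234540771086 [ 1.00860065  0.8057517  -1.46423339]
slide mm (start axes) [ 0.6  1.1 66.9] twist rad [-0. -0. -0.] deg [-0. -0. -0.]
slide in final axes [ 0.6  1.1 66.9]
```

View pics/w13.png

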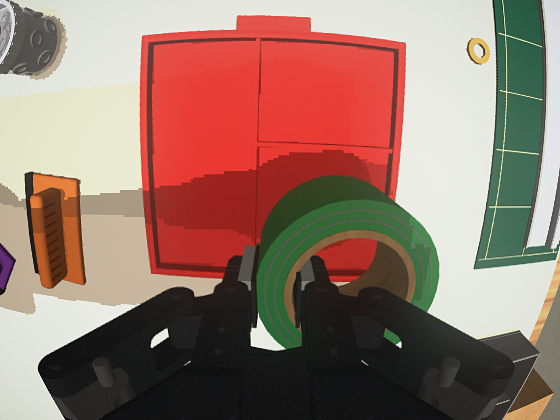

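Wrist: red tray junction at (258,146), outer left corners (143,36) and (406,44). Cross-check:

```bash
python3 - <<'E'
from h import *
p=[0.6379309,-0.15283667,0.09054147];r=[-179.953,.1275,-.0104]
m=[((143,36),(-90.5,88.5),.013),((406,44),(90.5,88.5),.013),((258,146),(-10,12),.011),((395,149),(87.5,12),.011)]
for (u,v),t,z in m:
    w=wray(p,r,u,v,z);c,s=np.cos(-.0262),np.sin(-.0262)
    e=np.array([.6335+(c*t[0]-s*t[1])/1000,-.1162+(s*t[0]+c*t[1])/1000]);print(w.round(4),e.round(4),((w[:2]-e)*1000).round(1))
E
```

```text
[ 0.5441 -0.0216  0.013 ] [ 0.5453 -0.0254] [-1.3  3.8]
[ 0.7294 -0.0282  0.013 ] [ 0.7263 -0.0301] [3.2 1.9]
[ 0.6257 -0.1044  0.011 ] [ 0.6238 -0.1039] [ 1.9 -0.5]
[ 0.7232 -0.1048  0.011 ] [ 0.7213 -0.1065] [1.9 1.7]
```

```bash
python3 -m creep '{"slide":[[0,0,15],[0,0,20],[0,0,15],[0,0,9],[0,0,3]],"twist":[[0,0,0],[0,0,0],[0,0,0],[0,0,0],[0,0,0]]}'; python3 -m creep '{"slide":[[0,0,1],[0,0,1],[0,0,1],[0,0,0],[0,0,0]],"twist":[[0,0,0],[0,0,0],[0,0,0],[0,0,0],[0,0,0]]}'
```

```text
time: 31.78
tcp_pos: [0.6381, -0.153, 0.0273]
tcp_rot: [-180.0, 0.1, -0.0]
ft_force: [0.1, -0.7, -2.4]
grip_width: 0.0159
time: 32.2
tcp_pos: [0.6389, -0.1533, 0.0262]
tcp_rot: [180.0, -0.0, -0.0]
ft_force: [-0.1, -0.0, -2.2]
grip_width: 0.0154
```

```bash
python3 -m creep '{"slide":[[1,0,1],[0,0,1],[0,0,1],[0,0,0],[0,0,0]],"twist":[[0,0,0],[0,0,0],[0,0,0],[0,0,0],[0,0,0]]}'; python3 -m creep '{"slide":[[0,0,0.7],[0,0,0],[0,0,0],[0,0,0],[0,0,0]],"twist":[[0,0,0],[0,0,0],[0,0,0],[0,0,0],[0,0,0]]}'; python3 -m creep '{"slide":[[0,0,0.5],[0,0,0],[0,0,0],[0,0,0],[0,0,0]],"twist":[[0,0,0],[0,0,0],[0,0,0],[0,0,0],[0,0,0]]}'
```

```text
time: 32.62
tcp_pos: [0.6396, -0.1532, 0.0226]
tcp_rot: [-180.0, 0.0, -0.0]
ft_force: [0.7, -0.0, -1.9]
grip_width: 0.0155
time: 33.03
tcp_pos: [0.6396, -0.1532, 0.022]
tcp_rot: [-180.0, 0.0, -0.0]
ft_force: [-0.4, -0.9, -1.5]
grip_width: 0.0154
time: 33.45
tcp_pos: [0.6397, -0.1532, 0.0217]
tcp_rot: [180.0, -0.0, -0.0]
ft_force: [-3.4, -0.7, 5.7]
grip_width: 0.0155
```

Contact. Release and go to the orange squeegee.

```bash
python3 -m creep '{"slide":[[0,0,-0.4],[0,0,0],[0,0,0],[0,0,0],[0,0,0]],"twist":[[0,0,0],[0,0,0],[0,0,0],[0,0,0],[0,0,0]]}' 0.55;  python3 -m creep '{"slide":[[0,0,-10],[0,0,-30],[0,0,-40],[0,0,-40],[0,0,-20]],"twist":[[0,0,0],[0,0,0],[0,0,0],[0,0,0],[0,0,0]]}'; python3 -m creep '{"slide":[[-39,4,0],[-39,4,0],[-39,4,0],[-39,3,0],[-39,3,0]],"twist":[[0,0,0],[0,0,0],[0,0,0],[0,0,0],[0,0,0]]}'; python3 -m creep '{"slide":[[0,0,0],[0,0,0],[0,0,0],[0,0,0],[0,0,0]],"twist":[[0,0,0.067],[0,0,0.067],[0,0,0],[0,0,0],[0,0,0]]}'; python3 -c "
from h import *
s=snap('wrist','pics/w14.png');print(s['tcp_pos'],s['tcp_rot'],s['grip_width'],s['ft_force'])"
```

```text
time: 33.87
tcp_pos: [0.6396, -0.1532, 0.0218]
tcp_rot: [-180.0, 0.0, -0.0]
ft_force: [0.4, -0.4, -1.0]
grip_width: 0.0385
time: 34.28
tcp_pos: [0.6411, -0.1531, 0.1675]
tcp_rot: [179.9, -0.3, -0.0]
ft_force: [-0.1, -0.5, 0.2]
grip_width: 0.0382
time: 34.7
tcp_pos: [0.4427, -0.1711, 0.1623]
tcp_rot: [180.0, -0.0, -0.0]
ft_force: [0.3, -0.6, 0.1]
grip_width: 0.0385
time: 35.12
tcp_pos: [0.445, -0.1709, 0.1622]
tcp_rot: [-180.0, -0.0, -7.5]
ft_force: [-0.3, 0.1, 1.1]
grip_width: 0.0386
[ 0.44499722 -0.1709191   0.16215365] [-1.79997657e+02 -1.76519251e-02 -7.54676600e+00] 0.03856025546534161 [-0.25178334  0.10796754  1.13499456]
```

View pics/w14.png

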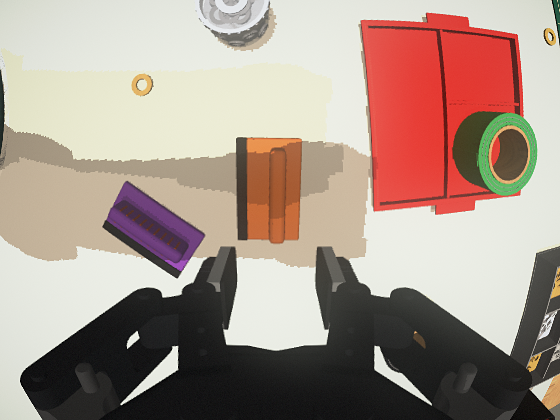

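Candidates: orange squeegee at (270,190) and purple look-alike at (153,230). The orange one with the black felt edge is the one asked for. The green roll lies in its bay.

```bash
python3 - <<'E'
from h import *
crop("pics/w14.png",225,125,95,130,4.6,"pics/w14c.png")
p=np.array([0.444997,-0.170919,0.162154]);r=[180,-.018,-7.547];Rt=R.from_euler("xyz",r,degrees=True)
for u,v,z in ((278,196,.038),(278,149,.038),(278,243,.038),(237.5,139,.0085),(237.5,239,.0085),(301,139,.007),(300,241,.007)):
    w=wray(p,r,u,v,z);print(w.round(4),(Rt.inv().apply(w-p)*1000).round(1))
E
```

```text
[ 0.4472 -0.1697  0.038 ] [  2.   -1.4 124.2]
[ 0.4524 -0.1301  0.038 ] [  1.9 -41.4 124.2]
[ 0.4416 -0.2125  0.038 ] [  2.   41.6 124.2]
[ 0.4168 -0.119   0.0085] [-34.8 -47.7 153.6]
[ 0.4011 -0.2154  0.0085] [-37.7  49.8 153.6]
[ 0.4743 -0.127   0.007 ] [ 23.2 -47.4 155.2]
[ 0.462  -0.2262  0.007 ] [ 24.1  52.5 155.2]
```

View pics/w14c.png

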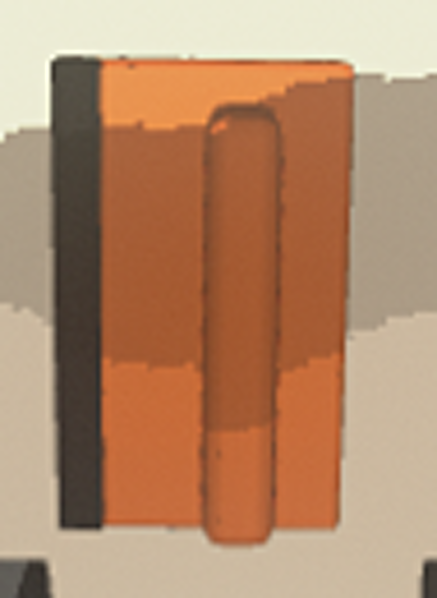

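```bash
python3 -m creep '{"slide":[[1.8,0.5,20],[0,0,35],[0,0,35],[0,0,25],[0,0,13]],"twist":[[0,0,0],[0,0,0],[0,0,0],[0,0,0],[0,0,0]]}'; python3 -m creep '{"slide":[[0,0,10],[0,0,5],[0,0,2],[0,0,0],[0,0,0]],"twist":[[0,0,0],[0,0,0],[0,0,0],[0,0,0],[0,0,0]]}';python3 -m creep '{"slide":[[0,0,0],[0,0,0],[0,0,0],[0,0,0],[0,0,0]],"twist":[[0,0,0],[0,0,0],[0,0,0],[0,0,0],[0,0,0]]}' 1 40; python3 -m creep '{"slide":[[0,0,0],[0,0,-5],[0,0,-10],[0,0,-20],[0,0,-30]],"twist":[[0,0,0],[0,0,0],[0,0,0],[0,0,0],[0,0,0]]}'
```

```text
time: 35.58
tcp_pos: [0.4452, -0.171, 0.0309]
tcp_rot: [-179.9, 0.2, -7.6]
ft_force: [-0.3, -0.9, 0.2]
grip_width: 0.0382
time: 36.0
tcp_pos: [0.4468, -0.172, 0.0176]
tcp_rot: [180.0, -0.1, -7.7]
ft_force: [-0.1, 0.4, 0.7]
grip_width: 0.0383
time: 36.42
tcp_pos: [0.4468, -0.1721, 0.0176]
tcp_rot: [180.0, -0.1, -7.7]
ft_force: [-2.7, -0.0, 8.8]
grip_width: 0.0133
time: 36.83
tcp_pos: [0.4452, -0.1713, 0.0819]
tcp_rot: [-179.9, 0.2, -7.7]
ft_force: [-0.2, 0.1, -1.3]
grip_width: 0.013
```

```bash
python3 -c "
from h import *
s=arm.sense();s['tcp_pos']=np.array([.4468,-.172,.0826]);s['tcp_rot']=[180,0,-7.7];rows([.5927,-.1135,.0826],-1.4,5,s)"
```

```text
per row twist [-0.     0.    -0.022] dist/row 31.4
[[27, -16, 0], [28, -15, 0], [28, -14, 0], [28, -14, 0], [29, -13, 0]]
```

```bash
python3 -m creep '{"slide":[[28,-16,0],[28,-15,0],[28,-14,0],[28,-14,0],[29,-13,0]],"twist":[[0,0,-0.022],[0,0,-0.022],[0,0,-0.022],[0,0,-0.022],[0,0,-0.022]]}'; python3 -m creep '{"slide":[[0,0,0],[0,0,10],[0,0,15],[0,0,0],[0,0,0]],"twist":[[0,0,0],[0,0,0],[0,0,0],[0,0,0],[0,0,0]]}'; python3 -c "
from h import *
s=snap('wrist','pics/w15.png');print(s['tcp_pos'],s['tcp_rot'],s['grip_width'],s['ft_force'])
to([.5927,-.1135,.025],-1.4)"
```

```text
time: 37.25
tcp_pos: [0.5946, -0.1123, 0.0831]
tcp_rot: [180.0, -0.0, -1.4]
ft_force: [-0.1, 0.1, -0.5]
grip_width: 0.0131
time: 37.67
tcp_pos: [0.5921, -0.1134, 0.0565]
tcp_rot: [-180.0, 0.1, -1.4]
ft_force: [0.8, -0.7, -1.4]
grip_width: 0.0127
[ 0.59210169 -0.11337702  0.05646489] [-1.79994205e+02  1.14545284e-01 -1.44463473e+00] 0.01267675472076936 [ 0.81799119 -0.70697971 -1.38972046]
slide mm (start axes) [-0.   0.2 32.2] twist rad [ 0.     0.001 -0.001] deg [ 0.  0. -0.]
slide in final axes [-0.1  0.2 32.2]
```

View pics/w15.png

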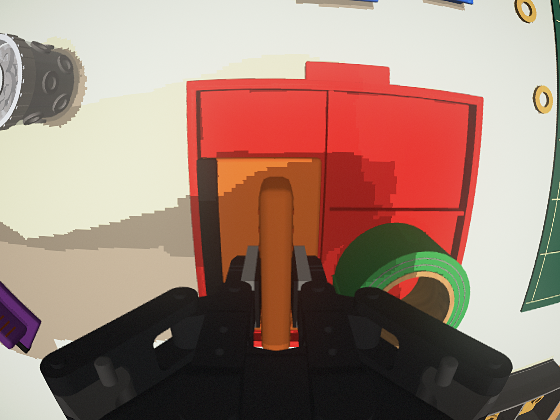

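```bash
python3 - <<'E'
from h import *
p=np.array([0.5921,-0.11338,0.05646]);r=[-180,.1145,-1.4446]
for n,u,v,z in (("felt",198,159,.0475),("blade",322,158,.046),("wallL outer",188,82,.013),("div top",327,91,.011),("junction",325,209,.011),("wallR outer",483,97,.013)):
    print(n,wray(p,r,u,v,z).round(4))
E
```

```text
felt [ 0.5561 -0.0629  0.0475]
blade [ 0.6154 -0.0645  0.046 ]
wallL outer [ 0.5438 -0.0217  0.013 ]
div top [ 0.6236 -0.03    0.011 ]
junction [ 0.6224 -0.1006  0.011 ]
wallR outer [ 0.7289 -0.0271  0.013 ]
```

Blade spans x 0.556–0.615 and the bay 0.547–0.621, so it is centred. Descend.

```bash
python3 -m creep '{"slide":[[0,0,8],[0,0,10],[0,0,8],[0,0,4],[0,0,1]],"twist":[[0,0,0],[0,0,0],[0,0,0],[0,0,0],[0,0,0]]}'; python3 -m creep '{"slide":[[0,0,1],[0,0,0],[0,0,1],[0,0,0],[0,0,0]],"twist":[[0,0,0],[0,0,0],[0,0,0],[0,0,0],[0,0,0]]}'
```

```text
time: 38.13
tcp_pos: [0.5927, -0.1127, 0.0246]
tcp_rot: [-180.0, 0.1, -1.4]
ft_force: [0.6, -0.1, -1.3]
grip_width: 0.0129
time: 38.55
tcp_pos: [0.5935, -0.1129, 0.0241]
tcp_rot: [180.0, -0.0, -1.4]
ft_force: [0.4, 0.8, -1.1]
grip_width: 0.0131
```

```bash
python3 -m creep '{"slide":[[0,0,1],[0,0,0],[0,0,1],[0,0,0],[0,0,0]],"twist":[[0,0,0],[0,0,0],[0,0,0],[0,0,0],[0,0,0]]}'; python3 -m creep '{"slide":[[0,0,0.7],[0,0,0],[0,0,0],[0,0,0],[0,0,0]],"twist":[[0,0,0],[0,0,0],[0,0,0],[0,0,0],[0,0,0]]}'; python3 -m creep '{"slide":[[0,0,0.6],[0,0,0],[0,0,0],[0,0,0],[0,0,0]],"twist":[[0,0,0],[0,0,0],[0,0,0],[0,0,0],[0,0,0]]}'
```

```text
time: 38.97
tcp_pos: [0.5933, -0.1129, 0.0218]
tcp_rot: [-180.0, 0.0, -1.4]
ft_force: [-0.3, 0.4, -0.9]
grip_width: 0.013
time: 39.38
tcp_pos: [0.5934, -0.1129, 0.0212]
tcp_rot: [-180.0, 0.0, -1.4]
ft_force: [0.1, -0.7, -0.5]
grip_width: 0.0132
time: 39.8
tcp_pos: [0.5934, -0.1129, 0.0207]
tcp_rot: [-180.0, -0.0, -1.4]
ft_force: [-1.2, 0.9, 3.8]
grip_width: 0.0128
```

Contact. Release, rise, retreat, and check.

```bash
python3 -m creep '{"slide":[[0,0,0.2],[0,0,0],[0,0,0],[0,0,0],[0,0,0]],"twist":[[0,0,0],[0,0,0],[0,0,0],[0,0,0],[0,0,0]]}'; python3 -m creep '{"slide":[[0,0,-0.4],[0,0,0],[0,0,0],[0,0,0],[0,0,0]],"twist":[[0,0,0],[0,0,0],[0,0,0],[0,0,0],[0,0,0]]}' 0.68;  python3 -m creep '{"slide":[[0,0,-10],[0,0,-30],[0,0,-40],[0,0,-40],[0,0,-40]],"twist":[[0,0,0],[0,0,0],[0,0,0],[0,0,0],[0,0,0]]}'; python3 -m creep '{"slide":[[-30,20,-20],[-30,25,-20],[-30,25,-20],[-30,25,-10],[-30,25,0]],"twist":[[0,0,0],[0,0,0],[0,0,0],[0,0,0],[0,0,0]]}'; python3 -m creep '{"slide":[[0,35,0],[0,35,0],[0,35,0],[0,35,0],[0,35,0]],"twist":[[0,0,0],[0,0,0],[0,0,0],[0,0,0],[0,0,0]]}'; python3 -c "
from h import *
snap('top','pics/t16.png');snap('side','pics/s16.png');s=snap('wrist','pics/w16.png');print(s['tcp_pos'],s['tcp_rot'])
crop('pics/t16.png',190,120,165,85,4.8,'pics/t16c.png');crop('pics/s16.png',110,120,220,210,2.8,'pics/s16c.png')"
```

```text
time: 40.22
tcp_pos: [0.5934, -0.1129, 0.0207]
tcp_rot: [180.0, -0.0, -1.4]
ft_force: [-2.5, 1.3, 8.3]
grip_width: 0.0136
time: 40.63
tcp_pos: [0.5933, -0.1129, 0.0207]
tcp_rot: [-180.0, 0.0, -1.4]
ft_force: [-0.5, -0.4, -0.1]
grip_width: 0.0274
time: 41.05
tcp_pos: [0.593, -0.1126, 0.1833]
tcp_rot: [-180.0, 0.0, -1.4]
ft_force: [0.9, -0.5, -1.0]
grip_width: 0.0276
time: 41.47
tcp_pos: [0.4429, -0.2276, 0.2517]
tcp_rot: [179.9, -0.2, -1.4]
ft_force: [0.4, -1.5, 0.2]
grip_width: 0.0273
time: 41.88
tcp_pos: [0.4389, -0.4032, 0.2497]
tcp_rot: [180.0, -0.0, -1.4]
ft_force: [0.9, 0.3, -0.3]
grip_width: 0.0273
[ 0.43730706 -0.40678814  0.24872857] [ 1.79951546e+02  3.47411999e-02 -1.74507552e+00]
```

View pics/t16c.png

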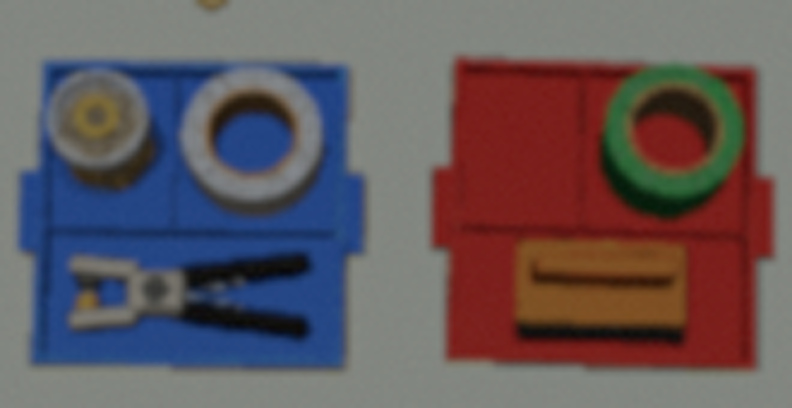

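View pics/s16c.png

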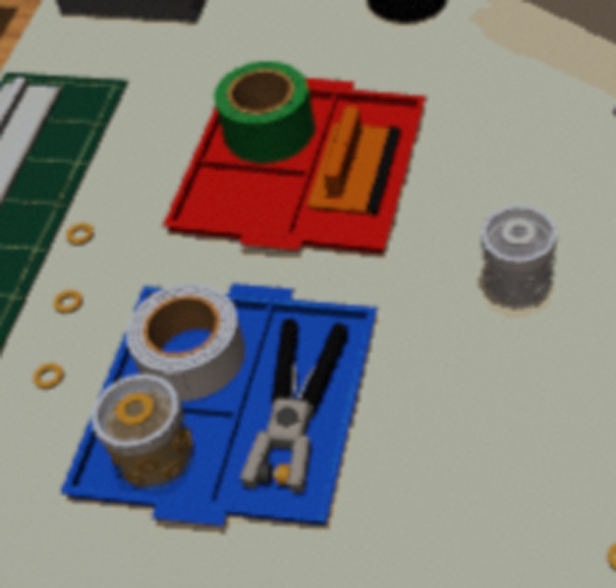

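View pics/t16.png

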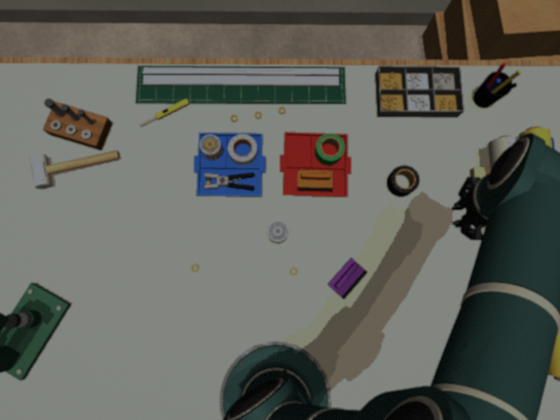

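Top and side views show all five things seated in their bays. The silver tub (278,231), black roll (403,180) and purple squeegee (347,277) are where they were. Quick numeric margin check:

```bash
python3 - <<'E'
from h import *
for n,x,y,z,c,b in (("white",251,137,.041,(.6328,.1286,-.3),(39.5,-37.5)),("tub",97,116,.063,(.6328,.1286,-.3),(39.5,49.5)),("green",674,130,.051,(.634,-.1157,-1.5),(39.5,-37.5))):
    w=px2w("top",190+x/4.8-.4,120+y/4.8-.4,z)[:2];a=np.radians(c[2]);d=(w-np.array(c[:2]))*1000
    t=np.array([np.cos(a)*d[0]+np.sin(a)*d[1],-np.sin(a)*d[0]+np.cos(a)*d[1]]);print(n,(t-b).round(1))
E
```

```text
white [-3.8  1.1]
tub [0.5 0.4]
green [-2.8  1.2]
```

```bash
python3 -c "
from rig import arm
print(arm.finish_job(), arm.sense()['time'])"
```

```text
the job is handed in; nothing more can be done
the job is handed in; nothing more can be done
```

Both kits are made up and handed in at about 42 s, in the order asked: white roll, brass tub and pliers in the blue tray, then green roll and orange squeegee in the red tray. Each was lowered until it touched the floor of its bay and released there. The last top and side pictures show all five the right way up inside their bays. The silver tub, black roll and purple squeegee look unmoved, and the arm is well clear.

- **Pliers grip:** The first grip caught the handle shoulders instead of the pivot block and began to slip. I set the pliers back down on the table, which briefly put about 73 N on the wrist (limit 120 N). I then gripped them again on the block and placed them level.
- **Centring:** The last numeric check put the tub within 1 mm of its bay's centre. It put the rolls about 3–4 mm off, inside their 8 mm of clearance; the grip position suggested about 1 mm, so the two don't fully agree. I checked the pliers by eye only. The squeegee I measured at about 6–9 mm from the bay walls just before lowering it.

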